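# Re-stack the sanding drum on the keyed spindle

## Task

Rebuild the bench sander's drum: lift the small worn wheel off the keyed spindle and put it in the scrap tray, then slide all the new sanding wheels that lie on the bench (two or three) onto the spindle, each turned so that its slots line up with the keys, fully home one on another, and the steel collar on last, fully home on top of them. Turn the speed dial so that its pointer stands at the long mark, and only when all this is done press the treadle right down to its stop for about half a second and let it come up. Leave the other things on the bench where they are.

Things in the scene. Friction and masses are not known exactly. Their poses are not given: they have to be found in the camera images.
- spindle_seat (a point): On the axis of the upright spindle, atop its 40 mm shoulder, 33 mm above the bench, where the first wheel rests; z up. Shaft 16 mm thick, 56 mm long, the last 8 mm tapered; two opposite keys 6 mm thick reach 14 mm from the axis along this +x and -x, up to 48 mm above the shoulder. Turns stiffly (0.2 N m). Grey bed below: 160 x 180 x 25 mm high, square to this frame as at the start.
- wheel1_c (a point): new sanding wheel, 56 mm across, 13 mm thick (tan grit rim, aluminium hub), flat on the bench, 50 to 100 g; point at its centre, half-way up; z is its axis, either face may go up. Through bore 18.5 mm wide with two opposite slots, 8.5 mm wide, reaching 16 mm from the axis along its +x and -x (a half turn makes no difference). May be absent (None).
- wheel2_c (a point): new sanding wheel, 56 mm across, 13 mm thick (tan grit rim, aluminium hub), flat on the bench, 50 to 100 g; point at its centre, half-way up; z is its axis, either face may go up. Through bore 18.5 mm wide with two opposite slots, 8.5 mm wide, reaching 16 mm from the axis along its +x and -x (a half turn makes no difference). May be absent (None).
- wheel3_c (a point): new sanding wheel, 56 mm across, 13 mm thick (tan grit rim, aluminium hub), flat on the bench, 50 to 100 g; point at its centre, half-way up; z is its axis, either face may go up. Through bore 18.5 mm wide with two opposite slots, 8.5 mm wide, reaching 16 mm from the axis along its +x and -x (a half turn makes no difference). May be absent (None).
- collar_c (a point): steel retaining collar, all bright steel, 42 mm in diameter, 18 mm high; point at its centre, half-way up (9 mm above its underside). Same through bore and slots along its +x and -x as the wheels; z is its axis. Lies flat on the bench. 60 to 130 g.
- worn_c (a point): the worn sanding wheel, 46 mm in diameter, 13 mm thick; point at its centre, half-way up. At the start it sits home on the spindle (6.5 mm above spindle_seat). Same keyed bore; 50 g. Belongs in the scrap tray.
- tray: black open scrap tray, heavy, 130 (x) x 150 (y) x 45 mm high, walls 4 mm, floor 4 mm; origin at the centre of its underside, on the bench.
- dial_grip (a point): centre of the speed dial's bar grip (46 mm long, 12 mm thick, from 14 mm below to 12 mm above this point), on the dial's axis, 61 mm above the bench, over a fixed grey box 110 x 110 x 40 mm. x runs along the bar to the end with the white pointer line and turns with the dial; z up.
- dial (a joint): angle of the dial (rad): 0 with the pointer at the first mark of the scale, growing clockwise seen from above, up to 3.5. Marks every 0.349 rad (20 degrees); the sixth mark is the long, broad one, at 1.745. Stays where it is left (friction 0.04 N m).
- treadle_pad (a point): the point to press on the aluminium treadle plate (118 x 76 x 6 mm), on its upper face near its free, raised end. The plate is hinged along its far edge; the hinge lies 90 mm from this point, towards +x of this frame's horizontal direction, 22 mm above the bench. The fixed base below it is 130 x 90 x 16 mm.
- treadle (a joint): angle by which the treadle is pressed (rad): 0 up, 0.25 at its stop. A spring brings it up again: about 3 N at the pad to start it, 9 N at the stop; the pad goes down about 22 mm.
- tub: bystander: clear plastic tub, 84 mm across, 45 mm high; origin at the centre of its underside.
- stick_tube: bystander: cardboard tube of glue sticks, 76 mm across, 190 mm high with its sticks; origin at the centre of its underside.
- driver: bystander: screwdriver lying on the bench, about 200 mm long; origin near its middle, on its underside.
Mind the look-alikes: they are no part of the job. What is shaped like the part that bears wheel1_c but black or pink is not meant.

How it is judged:
By the outcome, as a careful person would: the job done as asked, in the order asked, and still so for the second after the job is handed in, with the robot touching nothing.
Of wheel1, wheel2, wheel3 only 2 to 3 are there at a start; the rules pass over those that are not, and their reading is None.
At some moment in a run one of wheel1, wheel2, wheel3, collar may be knocked a few centimetres aside while the robot is not near it.
Once in a run the grip may slacken for a moment while it holds something.
It also fails if it takes over 210 s, if anything falls off the work surface, if the arm or the gripper's body presses on something with over 40 N, if the wrist force passes 120 N, or if a joint passes its speed limit or range.

## Robot

A 6-joint arm with a two-finger parallel gripper is mounted at the origin on the work surface. World frame = base frame: x ahead of the robot, y to its left, z up, the work surface at z = 0. Lengths are in m, angles in rad, forces in N, time in s.
With the tool pointing down it reaches from about 0.35 to 0.975 m from the base axis. Payload 4.9 kg.
Tool frame: the origin (TCP) lies at the very end of the fingers, on their centre line; the grasp point (between the pads) lies 19 mm behind it (manip.tcp_to_grasp is the distance from the TCP to the grasp point, in m); z points along the fingers, y is the direction in which the jaws open and shut (so a half turn about z gives the same grasp; the last joint's range is limited). The gripper opens to 85 mm and grips with 20 to 120 N. Pads are 22 mm wide; open, the fingers measure 114 mm over their backs; the gripper's body (76 mm by 85 mm) begins 54 mm behind the grasp point. The pads swing forward as they close: fully open they stand 13 mm farther back than shut.
Start: joints at [1.153, 0.053, 1.613, -0, 1.476, -0.119], TCP at [0.184, 0.597, 0.197] pointing down, gripper open.
Joint ranges: [-3.01, 3.01], [-1.01, 2.22], [0.06, 2.58], [-1.02, 4.17], [0.09, 2.62], [-3.14, 3.14]. Speed limits (rad/s): [2.57, 2.57, 3.14, 3.14, 3.14, 3.14].

## Interface

Orientations are given as a unit quaternion [w, x, y, z].
In Python, from plant import sensors, cams, job, finder, manip gives the robot as it stands.
- The arm moves only by the shell command python3 -m pendant 'ROWS'. ROWS is JSON, a list of rows, each an object of numbers: "wx", "wy", "wz": the turn, a rotation vector about the tool's x, y, z in degrees; "dx", "dy", "dz": the shift along the tool's x, y, z in m; "hand": the gripper's target within -1 to 1 (fully open at 1, half-way at 0, shut at -1). A call has 1 to 20 rows; each row is the pose to reach, as a shift and turn from the pose commanded when the call began, along the tool's axes at that moment; what a row does not reach only later rows make up. A row lasts 1/12 s, in which the tool goes at most 41.7 mm and 7.16 degrees, less where a joint would pass 70% of its speed; a pose out of reach is approached as far as the arm can. A call with a gripper value outside its range is refused whole. The fingers move at their own pace and stop on an object; the grip force is fixed at half the most. Time passes only in rows, so rows that repeat a pose let the fingers close. It gives the time, the measured TCP pose, the force and the opening at its end, in the units of the state.
- sensors.state(): the state, without advancing time (a new reading comes with each control period).
- cams.grab_frame(name): name is "scene" or "top" or "wrist"; returns (picture, depth): 420x560x3 uint8, red, green, blue; 420x560 float32, m along the optical axis (not along the pixel's ray), 0 where there is no reading.
- cams.calibration(name): a dict with "fov_y" (degrees; the focal length in pixels is half the picture's height over the tangent of half this angle, whatever the lens; pixels are square), "cx", "cy" (the principal point, pixels), "pose" (4x4, takes a point from camera to world coordinates); the wrist camera has in their place "hand_eye" (4x4, takes a point from camera to tool coordinates, whose origin is the TCP and whose axes are the flange's). Camera axes: x right, y down, z forward; pixel columns grow to the right and rows downward; lengths in m; the calibration is good to about 2 mm. A picture is of the moment at which its call begins: read the wrist's pose just before it. calibration takes no time and is no camera call.
- job.job_done(): hands the job in, once; it reports no verdict.
Trained networks look in the newest picture that a camera, given by its name, has taken for a name from the list of things; names that differ only in an ending like _2 or _b are one class to them, and where a whole thing is asked for, a point or a joint stands for the part that bears it (a point fixed in the world has none). Each returns a list of dicts, best first, with "score" (0 to 1); they miss things now and then, are a little off and sometimes report something else, mostly with a low value. They report only what shows in the picture. A call takes as long as a camera call. They do not tell look-alikes from the thing itself.
- finder.look_for(camera, thing): "position" ([x, y, z] in m, in world coordinates, good to about 4 mm: the middle of the surface that is visible of it).
The state is a dict: "time": time; "joint_pos": joint angles; "joint_vel": joint speeds; "joint_efforts": joint torques, N m; "tool_pos": TCP position; "tool_rot": TCP orientation; "contact_force": force on the tool from outside, world axes, zero at the start; "ft_torque": the same for the moment, N m; "gripper_width": opening from 0.0 (shut) to 1.0 (fully open).
Only numpy, scipy, OpenCV 4.12 (cv2) and the standard library are available. Lean on these libraries where they do the work, as an engineer would, in place of code of your own. Each camera call takes 0.05 s, during which the arm holds its last target. There are 200 camera calls.

## Working session

There is one attempt and no reset: what is moved stays moved. The work goes in short steps, Python scripts to look and compute and a shell command to move; the robot and the scene stay as the last step left them, time stands still between calls to the robot, and variables do not carry over. Pictures are saved under pics/ and viewed, about 12 in all and at most 16, crops included, and the job is handed in when it is done.

```bash
ls; mkdir -p pics; cat > h.py <<'E'
import numpy as np, cv2
from scipy.spatial.transform import Rotation as R
from plant import sensors, cams, job, finder, manip
def T_tool():
    s=sensors.state(); T=np.eye(4); q=s['tool_rot']
    T[:3,:3]=R.from_quat([q[1],q[2],q[3],q[0]]).as_matrix(); T[:3,3]=s['tool_pos']; return T
def grab(n):
    T=T_tool(); c=cams.calibration(n); p,d=cams.grab_frame(n)
    P=np.array(c['pose']) if n!='wrist' else T@np.array(c['hand_eye'])
    f=210/np.tan(np.radians(c['fov_y'])/2)
    return p,d,dict(P=P,f=f,cx=c['cx'],cy=c['cy'])
def cloud(d,c):
    v,u=np.mgrid[:d.shape[0],:d.shape[1]]
    X=np.stack([(u-c['cx'])/c['f']*d,(v-c['cy'])/c['f']*d,d],-1)
    return X@c['P'][:3,:3].T+c['P'][:3,3]
def proj(pt,c):
    q=np.linalg.inv(c['P'])@np.append(pt,1); return c['f']*q[0]/q[2]+c['cx'],c['f']*q[1]/q[2]+c['cy']
def save(n,p): cv2.imwrite('pics/'+n,cv2.cvtColor(p,cv2.COLOR_RGB2BGR))
E
python3 - <<'E'
from h import *
ims=[]
for n in ('top','scene'):
    p,d,c=grab(n); np.savez(n+'.npz',p=p,d=d,**c); save(n+'0.png',cv2.resize(p,(800,600))) 
    print(n,c['P'].round(3).tolist(),c['f'],c['cx'],c['cy'])
    for t in ['wheel1_c','collar_c','worn_c','tray','dial_grip','treadle_pad','tub','stick_tube','driver']:
        r=finder.look_for(n,t)
        print(t,[(np.round(x['position'],3).tolist(),round(x['score'],2),[int(a) for a in proj(x['position'],c)]) for x in r])
print(sensors.state(),manip.tcp_to_grasp, cams.calibration('wrist'))
E
```

```text
pics
top [[-0.023, -0.989, 0.147, 0.285], [-1.0, 0.02, -0.022, 0.043], [0.018, -0.148, -0.989, 1.407], [0.0, 0.0, 0.0, 1.0]] 523.8766933064963 277.7978210976483 203.07890570796474
wheel1_c [([0.342, 0.016, 0.007], 0.8, [277, 259]), ([0.345, 0.146, 0.01], 0.57, [228, 259]), ([0.448, 0.102, 0.016], 0.49, [244, 220]), ([0.625, -0.26, 0.045], 0.45, [378, 150])]
collar_c [([0.438, -0.158, 0.017], 0.57, [342, 221]), ([0.511, 0.486, 0.129], 0.57, [85, 192])]
worn_c [([0.652, 0.033, 0.042], 0.48, [269, 142])]
tray [([0.632, 0.281, 0.004], 0.98, [178, 155])]
dial_grip [([0.628, -0.26, 0.044], 0.68, [378, 149])]
treadle_pad [([0.421, -0.349, 0.044], 0.72, [416, 225])]
tub [([0.627, -0.26, 0.052], 0.66, [379, 149]), ([0.432, 0.376, 0.006], 0.6, [142, 228])]
stick_tube [([0.514, 0.489, 0.131], 0.81, [84, 191])]
driver [([0.603, -0.453, 0.027], 0.83, [448, 158]), ([0.441, -0.159, 0.016], 0.52, [342, 220]), ([0.467, -0.015, 0.015], 0.43, [288, 212])]
scene [[0.704, 0.468, -0.534, 1.047], [0.71, -0.469, 0.525, -0.49], [-0.004, -0.749, -0.663, 0.726], [0.0, 0.0, 0.0, 1.0]] 392.39886308181747 278.347
[... 1080 characters left out ...]
74, 0.19712034]), 'tool_rot': array([7.87002231e-06, 1.48835480e-01, 9.88861972e-01, 5.15236115e-06]), 'contact_force': array([0.49462791, 0.69834033, 0.13682665]), 'ft_torque': array([0.01336885, 0.02738811, 0.0270744 ]), 'gripper_width': 1.0053657643876488} 0.0187 {'fov_y': 60.942646615499996, 'cx': 281.2811241272136, 'cy': 213.7452779922079, 'hand_eye': array([[-4.80302517e-04, -9.65795349e-01, -2.59305059e-01,
         6.67042599e-02],
       [ 9.99999512e-01, -6.87744260e-04,  7.09272412e-04,
         3.74057633e-04],
       [-8.63347563e-04, -2.59304592e-01,  9.65795208e-01,
        -1.75550155e-01],
       [ 0.00000000e+00,  0.00000000e+00,  0.00000000e+00,
         1.00000000e+00]])}
```

View pics/top0.png

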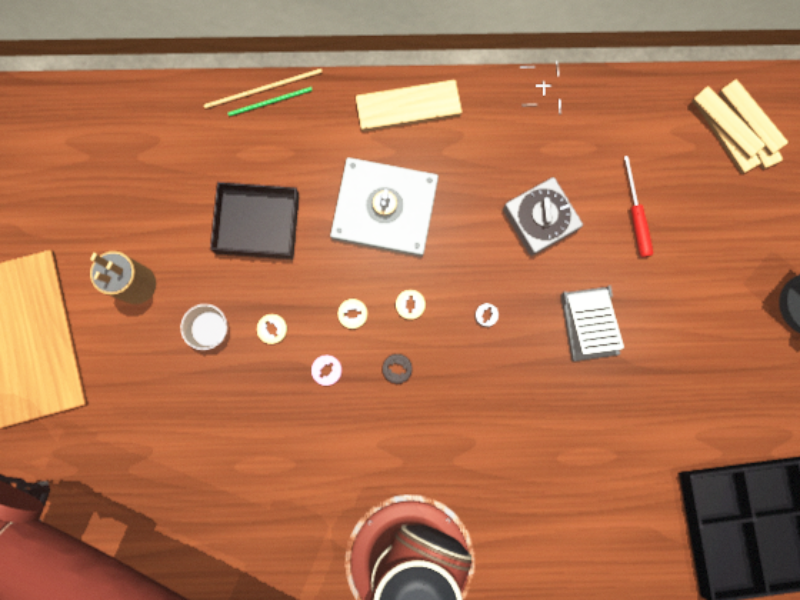

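View pics/scene0.png

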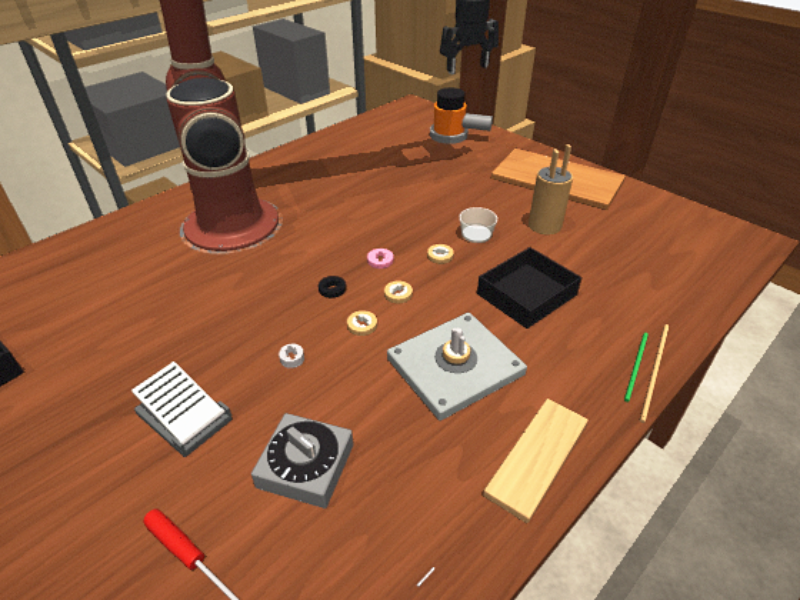

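There are three tan wheels, at top-picture pixels (272,328), (352,313) and (410,304). The look-alikes are the pink ring (326,370) and the black ring (397,368). The steel collar is at (487,315) and the worn wheel sits on the spindle at (385,203). The tray is at (255,220), the dial at (545,213) and the treadle at (593,322). Next I'll move the wrist camera over them for a closer look.

```bash
cat >> h.py <<'E'
def go(xyz,phi):
    """world target of TCP, phi = heading (deg) of tool x; prints the shift in tool axes"""
    T=T_tool(); a=np.radians(phi); c,s=np.cos(a),np.sin(a)
    G=np.array([[c,s,0],[s,-c,0],[0,0,-1.]])
    d=T[:3,:3].T@(np.array(xyz)-T[:3,3]); w=R.from_matrix(T[:3,:3].T@G).as_rotvec(degrees=True)
    print('d',d.round(4),'w',w.round(2),'rows>=',int(np.ceil(max(np.linalg.norm(d)/.0417,np.linalg.norm(w)/7.16))))
def where():
    T=T_tool(); s=sensors.state()
    print('t %.1f'%s['time'],'pos',T[:3,3].round(4),'phi %.2f'%np.degrees(np.arctan2(T[1,0],T[0,0])),'tilt',T[:2,2].round(4),'F',np.round(s['contact_force'],1),'tq',np.round(s['ft_torque'],2),'w %.3f'%s['gripper_width'],'j6 %.2f'%s['joint_pos'][5])
E
python3 -c "
from h import *
go([.44,.05,.28],180)"
```

```text
d [-0.4058 -0.4477 -0.0829] w [  0.     0.   -17.12] rows>= 15
```

```bash
python3 -m pendant '[{"dx":-0.405,"dy":-0.4475,"dz":-0.083,"wz":-17},{"dx":-0.405,"dy":-0.4475,"dz":-0.083,"wz":-17},{"dx":-0.405,"dy":-0.4475,"dz":-0.083,"wz":-17},{"dx":-0.405,"dy":-0.4475,"dz":-0.083,"wz":-17},{"dx":-0.405,"dy":-0.4475,"dz":-0.083,"wz":-17},{"dx":-0.405,"dy":-0.4475,"dz":-0.083,"wz":-17},{"dx":-0.405,"dy":-0.4475,"dz":-0.083,"wz":-17},{"dx":-0.405,"dy":-0.4475,"dz":-0.083,"wz":-17},{"dx":-0.405,"dy":-0.4475,"dz":-0.083,"wz":-17},{"dx":-0.405,"dy":-0.4475,"dz":-0.083,"wz":-17},{"dx":-0.405,"dy":-0.4475,"dz":-0.083,"wz":-17},{"dx":-0.405,"dy":-0.4475,"dz":-0.083,"wz":-17},{"dx":-0.405,"dy":-0.4475,"dz":-0.083,"wz":-17},{"dx":-0.405,"dy":-0.4475,"dz":-0.083,"wz":-17},{"dx":-0.405,"dy":-0.4475,"dz":-0.083,"wz":-17},{"dx":-0.405,"dy":-0.4475,"dz":-0.083,"wz":-17},{"dx":-0.405,"dy":-0.4475,"dz":-0.083,"wz":-17}]'
python3 - <<'E'
from h import *
where()
p,d,c=grab('wrist'); np.savez('w1.npz',p=p,d=d,**c); save('w1.png',cv2.resize(p,(800,600)))
E
```

```text
t 1.0 pos [0.184  0.5973 0.1971] phi 162.88 tilt [0. 0.] F [0.5 0.7 0.1] tq [0.01 0.03 0.03] w 1.005 j6 -0.12invalid input
```

```bash
python3 -m pendant '[{"wx":0,"wy":0,"wz":0,"dx":0,"dy":0,"dz":-0.04,"hand":1}]'; python3 -m pendant '[{"dz":-0.04,"hand":1}]';python3 -m pendant --help | head -20
```

```text
time: 1.13
tool_pos: [0.1819, 0.5924, 0.2268]
tool_rot: [-0.002, 0.149, 0.989, -0.009]
contact_force: [0.4, -0.0, -2.0]
gripper_width: 1.003invalid input
invalid input: not JSON, or not a number
```

All seven keys are needed in every row.

```bash
python3 -m pendant '[{"wx":0,"wy":0,"wz":-17,"dx":-0.405,"dy":-0.4475,"dz":-0.043,"hand":1},{"wx":0,"wy":0,"wz":-17,"dx":-0.405,"dy":-0.4475,"dz":-0.043,"hand":1},{"wx":0,"wy":0,"wz":-17,"dx":-0.405,"dy":-0.4475,"dz":-0.043,"hand":1},{"wx":0,"wy":0,"wz":-17,"dx":-0.405,"dy":-0.4475,"dz":-0.043,"hand":1},{"wx":0,"wy":0,"wz":-17,"dx":-0.405,"dy":-0.4475,"dz":-0.043,"hand":1},{"wx":0,"wy":0,"wz":-17,"dx":-0.405,"dy":-0.4475,"dz":-0.043,"hand":1},{"wx":0,"wy":0,"wz":-17,"dx":-0.405,"dy":-0.4475,"dz":-0.043,"hand":1},{"wx":0,"wy":0,"wz":-17,"dx":-0.405,"dy":-0.4475,"dz":-0.043,"hand":1},{"wx":0,"wy":0,"wz":-17,"dx":-0.405,"dy":-0.4475,"dz":-0.043,"hand":1},{"wx":0,"wy":0,"wz":-17,"dx":-0.405,"dy":-0.4475,"dz":-0.043,"hand":1},{"wx":0,"wy":0,"wz":-17,"dx":-0.405,"dy":-0.4475,"dz":-0.043,"hand":1},{"wx":0,"wy":0,"wz":-17,"dx":-0.405,"dy":-0.4475,"dz":-0.043,"hand":1},{"wx":0,"wy":0,"wz":-17,"dx":-0.405,"dy":-0.4475,"dz":-0.043,"hand":1},{"wx":0,"wy":0,"wz":-17,"dx":-0.405,"dy":-0.4475,"dz":-0.043,"hand":1},{"wx":0,"wy":0,"wz":-17,"dx":-0.405,"dy":-0.4475,"dz":-0.043,"hand":1},{"wx":0,"wy":0,"wz":-17,"dx":-0.405,"dy":-0.4475,"dz":-0.043,"hand":1},{"wx":0,"wy":0,"wz":-17,"dx":-0.405,"dy":-0.4475,"dz":-0.043,"hand":1}]'
python3 - <<'E'
from h import *
where()
p,d,c=grab('wrist'); np.savez('w1.npz',p=p,d=d,**c); save('w1.png',cv2.resize(p,(800,600)))
E
```

```text
time: 2.55
tool_pos: [0.4394, 0.0496, 0.2801]
tool_rot: [-0.0, 0.002, 1.0, 0.0]
contact_force: [-0.1, 0.4, 0.0]
gripper_width: 1.003
t 2.5 pos [0.4394 0.0496 0.2801] phi 179.72 tilt [-0.0003  0.0005] F [-0.1  0.4  0. ] tq [-0.01 -0.02 -0.  ] w 1.003 j6 -1.62
```

View pics/w1.png

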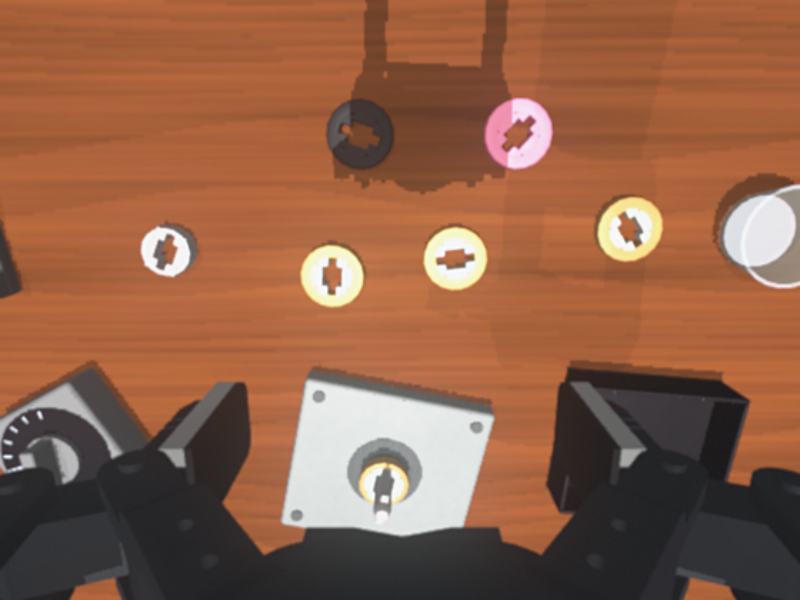

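The wrist view, in 800x600 pixels, shows tan wheels at (332,275), (455,258) and (630,229), with the collar at (168,251). The pink ring (518,132) and the black ring (360,133) are not part of the job. The worn wheel on the spindle is at (384,485). Next I'll work out the measurements.

```bash
cat >> h.py <<'E'
def rect(p,c,x0,y0,z,half=.045,res=.00025):
    """picture resampled on the plane z: rows along world x, columns along world y"""
    n=int(2*half/res); g=(np.arange(n)+.5)*res-half
    X,Y=np.meshgrid(x0+g,y0+g,indexing='ij'); P=np.stack([X,Y,np.full_like(X,z),np.ones_like(X)],-1)@np.linalg.inv(c['P']).T
    return cv2.remap(p,(c['f']*P[...,0]/P[...,2]+c['cx']).astype('f4'),(c['f']*P[...,1]/P[...,2]+c['cy']).astype('f4'),cv2.INTER_LINEAR)
def ring(p,c,x0,y0,z,r,name=None,res=.00025,half=.045):
    """centre (outer circle r) and slot heading (deg) of a ring whose top is at z"""
    im=rect(p,c,x0,y0,z,half,res); f=im.astype(float); lit=((f[...,1]/(f[...,0]+1)>.68)&(f[...,0]>110)).astype('u1')
    lit=cv2.morphologyEx(lit,cv2.MORPH_OPEN,np.ones((3,3)))
    n,l,st,ce=cv2.connectedComponentsWithStats(lit); k=1+np.argmax(st[1:,4]-3*np.hypot(*(ce[1:]-half/res).T))
    m=(l==k).astype('u1'); cs,h=cv2.findContours(m,cv2.RETR_CCOMP,cv2.CHAIN_APPROX_NONE)
    o=max(cs,key=cv2.contourArea); hs=[q for q,hh in zip(cs,h[0]) if hh[3]>=0]
    w=lambda q:(x0-half+(q[1]+.5)*res,y0-half+(q[0]+.5)*res)
    (ex,ey),(a,b),_=cv2.fitEllipse(o); out=dict(c=w((ex,ey)),dia=(a*res,b*res))
    if hs:
        q=max(hs,key=cv2.contourArea); (hx,hy),(ha,hb),_=cv2.minAreaRect(q); M=cv2.moments(q)
        ang=.5*np.arctan2(2*M['mu11'],M['mu02']-M['mu20']) # from row axis (world x) toward col axis (world y)
        out.update(hc=w((M['m10']/M['m00'],M['m01']/M['m00'])),slot=np.degrees(ang),hdim=(ha*res,hb*res))
    if name: save(name,im)
    return {k:np.round(v,4) for k,v in out.items()}
E
python3 - <<'E'
from h import *
D=np.load('w1.npz'); p,d=D['p'],D['d']; c=dict(P=D['P'],f=float(D['f']),cx=float(D['cx']),cy=float(D['cy']))
X=cloud(d,c); ims=[]
for nm,u,v,z,r in [('A',332,275,.013,.028),('B',455,258,.013,.028),('C',630,229,.013,.028),('col',168,251,.018,.021)]:
    x,y,_=np.median(X[int(v/1.4286)-12:int(v/1.4286)+12,int(u/1.4286)-12:int(u/1.4286)+12].reshape(-1,3),0)
    print(nm,ring(p,c,x,y,z,r)); ims.append(rect(p,c,x,y,z,.045,.0005))
save('rings.png',cv2.resize(np.hstack(ims),None,fx=1.1,fy=1.1))
m=(X[...,2]>.055)&(X[...,0]>.6)&(abs(X[...,1]-.03)<.03); print('shaft',m.sum(),np.median(X[m],0),X[m].min(0),X[m].max(0))
m=(X[...,2]>.018)&(X[...,2]<.03)&(X[...,0]>.52)&(X[...,0]<.76)&(abs(X[...,1]-.03)<.12)&(d>0)
q=cv2.minAreaRect((X[m][:,:2]*1000).astype('f4')); print('bed',q)
D=np.load('top.npz'); p,d=D['p'],D['d']; c=dict(P=D['P'],f=float(D['f']),cx=float(D['cx']),cy=float(D['cy'])); X=cloud(d,c)
def box(n,x,y,hx,hy,z0,z1):
    m=(X[...,2]>z0)&(X[...,2]<z1)&(abs(X[...,0]-x)<hx)&(abs(X[...,1]-y)<hy)&(d>0); print(n,cv2.minAreaRect((X[m][:,:2]*1000).astype('f4')),'z',np.median(X[m][:,2]).round(4),m.sum())
box('bed',.65,.03,.12,.13,.018,.03); box('worn',.65,.03,.03,.03,.04,.052);box('shaft',.65,.03,.04,.04,.06,.1); box('tray',.632,.281,.11,.11,.035,.055); box('dialbox',.628,-.26,.1,.1,.032,.046); box('dialgrip',.628,-.26,.04,.04,.06,.08); box('treadle',.42,-.349,.09,.09,.025,.06)
m=(abs(X[...,0]-.42)<.09)&(abs(X[...,1]+.349)<.07)&(X[...,2]>.02)&(X[...,2]<.06)&(d>0); Y=X[m]; A=np.c_[Y[:,:2],np.ones(len(Y))]; print('plane',np.linalg.lstsq(A,Y[:,2],rcond=None)[0],Y.min(0),Y.max(0))
E
```

```text
A {'c': array([ 0.4639, -0.0112]), 'dia': array([0.0564, 0.0582]), 'hc': array([ 0.4633, -0.011 ]), 'slot': np.float64(-0.8604), 'hdim': array([0.0149, 0.0299])}
B {'c': array([0.4492, 0.0969]), 'dia': array([0.0565, 0.0573]), 'hc': array([0.4488, 0.0966]), 'slot': np.float64(-81.9196), 'hdim': array([0.0142, 0.0316])}
C {'c': array([0.4242, 0.2465]), 'dia': array([0.0559, 0.0589]), 'hc': array([0.4243, 0.2461]), 'slot': np.float64(31.5175), 'hdim': array([0.0315, 0.0136])}
col {'c': array([ 0.4401, -0.1511]), 'dia': array([0.044 , 0.0506]), 'hc': array([ 0.4418, -0.1521]), 'slot': np.float64(-26.9981), 'hdim': array([0.0115, 0.0296])}
shaft 315 [0.64860146 0.03318421 0.07887218] [0.63955295 0.02480942 0.0550741 ] [0.66890199 0.04034322 0.08929732]
bed ((652.7584228515625, 32.777809143066406), (180.19601440429688, 159.5198974609375), 77.8895492553711)
bed ((653.8441162109375, 34.816139221191406), (180.04258728027344, 161.5383758544922), 77.8051986694336) z 0.0237 3364
worn ((653.6900634765625, 33.239295959472656), (42.82909393310547, 44.169090270996094), 88.8449935913086) z 0.0451 150
shaft ((654.11767578125, 34.96472930908203), (27.406949996948242, 13.576837539672852), 10.666218757629395) z 0.083 51
tray ((628.885009765625, 278.9342346191406), (151.6219940185547, 132.20042419433594), 84.570556640625) z 0.0423 417
dialbox ((627.2215576171875, -265.3121643066406), (110.86217498779297, 112.06404876708984), 28.018144607543945) z 0.039 1413
dialgrip ((626.9185791015625, -266.26153564453125), (45.28299331665039, 13.834420204162598), 5.404294013977051) z 0.0702 95
treadle ((426.05145263671875, -348.08734130859375), (121.04580688476562, 91.44689178466797), 6.666665554046631) z 0.0426 1158
plane [-0.29146037 -0.02940652  0.15557378] [ 0.3619046  -0.3915583   0.02013935] [ 0.49092625 -0.29710149  0.05998432]
```

View pics/rings.png

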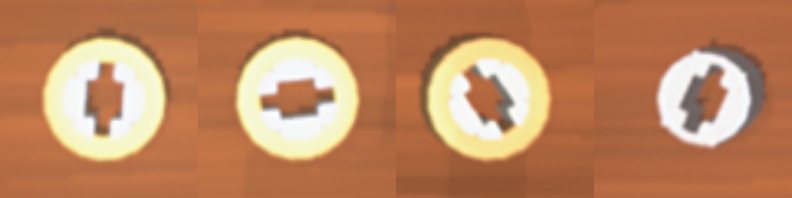

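The rings crop shows wheels A, B and C with clear slots, and the collar with its slots; no pink or black ring among them. Next I'll move over the spindle.

```bash
python3 -m pendant '[{"wx":0,"wy":0,"wz":0,"dx":-0.2136,"dy":-0.0156,"dz":0.15,"hand":1},{"wx":0,"wy":0,"wz":0,"dx":-0.2136,"dy":-0.0156,"dz":0.15,"hand":1},{"wx":0,"wy":0,"wz":0,"dx":-0.2136,"dy":-0.0156,"dz":0.15,"hand":1},{"wx":0,"wy":0,"wz":0,"dx":-0.2136,"dy":-0.0156,"dz":0.15,"hand":1},{"wx":0,"wy":0,"wz":0,"dx":-0.2136,"dy":-0.0156,"dz":0.15,"hand":1},{"wx":0,"wy":0,"wz":0,"dx":-0.2136,"dy":-0.0156,"dz":0.15,"hand":1},{"wx":0,"wy":0,"wz":0,"dx":-0.2136,"dy":-0.0156,"dz":0.15,"hand":1},{"wx":0,"wy":0,"wz":0,"dx":-0.2136,"dy":-0.0156,"dz":0.15,"hand":1},{"wx":0,"wy":0,"wz":0,"dx":-0.2136,"dy":-0.0156,"dz":0.15,"hand":1}]'
python3 - <<'E'
from h import *
where()
p,d,c=grab('wrist'); np.savez('w2.npz',p=p,d=d,**c)
X=cloud(d,c)
ok=(abs(X[...,0]-.653)<.035)&(abs(X[...,1]-.034)<.035)&(d>0)
for a,b in [(.0425,.05),(.055,.079),(.077,.0835),(.085,.095)]:
    m=ok&(X[...,2]>a)&(X[...,2]<b); Y=X[m]; print(a,b,m.sum(),np.median(Y,0).round(4),cv2.minAreaRect((Y[:,:2]*1000).astype('f4')))
save('w2.png',np.hstack([p[80:420,100:460],rect(p,c,.653,.034,.081,.0425,.00025)]))
E
```

```text
time: 3.35
tool_pos: [0.6522, 0.0361, 0.1293]
tool_rot: [-0.001, -0.0, 1.0, 0.0]
contact_force: [0.5, 1.2, -0.3]
gripper_width: 1.003
t 3.4 pos [0.6522 0.0361 0.1293] phi -180.00 tilt [-0.0021  0.0004] F [ 0.5  1.2 -0.3] tq [ 0.02  0.03 -0.01] w 1.003 j6 -1.63
0.0425 0.05 1761 [0.6509 0.033  0.0444] ((654.0089111328125, 32.54108810424805), (44.798736572265625, 44.33888626098633), 83.51923370361328)
0.055 0.079 215 [0.6471 0.0328 0.07  ] ((653.6038208007812, 31.360488891601562), (13.04938793182373, 28.325698852539062), 63.45747756958008)
0.077 0.0835 328 [0.6492 0.0323 0.08  ] ((654.3079833984375, 32.20762634277344), (28.150169372558594, 15.314376831054688), 7.903758525848389)
0.085 0.095 247 [0.6538 0.0324 0.0874] ((653.9503784179688, 32.562965393066406), (11.596593856811523, 11.052186012268066), 50.80376052856445)
```

View pics/w2.png

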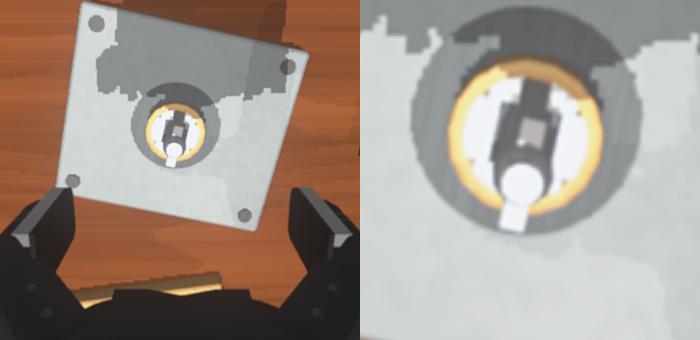

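The crop shows the spindle top at about (0.654, 0.0325). The keys head at about -12°, square with the bed. I'll align the gripper and go down around the worn wheel.

```bash
python3 -m pendant '[{"wx":0,"wy":0,"wz":6,"dx":-0.001,"dy":-0.0015,"dz":0.02,"hand":1},{"wx":0,"wy":0,"wz":12,"dx":-0.001,"dy":-0.0015,"dz":0.03,"hand":1},{"wx":0,"wy":0,"wz":12,"dx":-0.001,"dy":-0.0015,"dz":0.03,"hand":1},{"wx":0,"wy":0,"wz":12,"dx":-0.001,"dy":-0.0015,"dz":0.03,"hand":1},{"wx":0,"wy":0,"wz":12,"dx":-0.001,"dy":-0.0015,"dz":0.03,"hand":1}]'
python3 - <<'E'
from h import *
where()
p,d,c=grab('wrist'); np.savez('w3.npz',p=p,d=d,**c)
X=cloud(d,c)
ok=(abs(X[...,0]-.653)<.035)&(abs(X[...,1]-.034)<.035)&(d>0)
for a,b in [(.0425,.05),(.0785,.0835),(.085,.095)]:
    m=ok&(X[...,2]>a)&(X[...,2]<b); Y=X[m]; print(a,b,m.sum(),np.median(Y,0).round(4),cv2.minAreaRect((Y[:,:2]*1000).astype('f4')))
go([.654,.0325,.036],168)
E
```

```text
time: 3.82
tool_pos: [0.6544, 0.0332, 0.1026]
tool_rot: [0.002, 0.104, 0.995, 0.0]
contact_force: [-0.2, 0.3, 0.6]
gripper_width: 0.997
t 3.8 pos [0.6544 0.0332 0.1026] phi 168.03 tilt [ 0.0033 -0.0002] F [-0.2  0.3  0.6] tq [ 0.01  0.06 -0.02] w 0.997 j6 -1.42
0.0425 0.05 2137 [0.6502 0.0358 0.0444] ((653.8397827148438, 32.5006103515625), (45.22974395751953, 44.388519287109375), 76.0163803100586)
0.0785 0.0835 378 [0.6493 0.0326 0.0803] ((654.155517578125, 32.396697998046875), (27.393041610717773, 15.424666404724121), 8.47415542602539)
0.085 0.095 311 [0.6537 0.0324 0.0874] ((654.0517578125, 32.003509521484375), (10.724569320678711, 11.450599670410156), 15.135496139526367)
d [ 0.0007 -0.0008  0.0666] w [0.03 0.2  0.  ] rows>= 2
```

```bash
python3 -m pendant '[{"wx":0,"wy":0,"wz":0,"dx":0.0007,"dy":-0.0008,"dz":0.03,"hand":1},{"wx":0,"wy":0,"wz":0,"dx":0.0007,"dy":-0.0008,"dz":0.055,"hand":1},{"wx":0,"wy":0,"wz":0,"dx":0.0007,"dy":-0.0008,"dz":0.066,"hand":1},{"wx":0,"wy":0,"wz":0,"dx":0.0007,"dy":-0.0008,"dz":0.066,"hand":1},{"wx":0,"wy":0,"wz":0,"dx":0.0007,"dy":-0.0008,"dz":0.066,"hand":1}]' | head -4
python3 -c "
from h import *
where()"
python3 -m pendant '[{"wx":0,"wy":0,"wz":0,"dx":0,"dy":0,"dz":0,"hand":-0.3},{"wx":0,"wy":0,"wz":0,"dx":0,"dy":0,"dz":0,"hand":-0.3},{"wx":0,"wy":0,"wz":0,"dx":0,"dy":0,"dz":0,"hand":-0.3},{"wx":0,"wy":0,"wz":0,"dx":0,"dy":0,"dz":0,"hand":-0.3},{"wx":0,"wy":0,"wz":0,"dx":0,"dy":0,"dz":0,"hand":-0.3},{"wx":0,"wy":0,"wz":0,"dx":0,"dy":0,"dz":0,"hand":-0.3},{"wx":0,"wy":0,"wz":0,"dx":0,"dy":0,"dz":0,"hand":-0.3},{"wx":0,"wy":0,"wz":0,"dx":0,"dy":0,"dz":0,"hand":-0.3}]' | head -4
python3 -c "
from h import *
where()"
```

```text
time: 4.28
tool_pos: [0.6531, 0.0323, 0.0346]
tool_rot: [-0.0, 0.105, 0.994, 0.0]
contact_force: [-0.6, 0.7, 0.0]
t 4.3 pos [0.6531 0.0323 0.0346] phi 167.91 tilt [-0.  0.] F [-0.6  0.7  0. ] tq [-0.04  0.01 -0.02] w 1.002 j6 -1.42
time: 4.95
tool_pos: [0.653, 0.0322, 0.0341]
tool_rot: [-0.0, 0.106, 0.994, -0.0]
contact_force: [-0.3, 0.7, 0.5]
t 5.0 pos [0.653  0.0322 0.0341] phi 167.88 tilt [-0.0001 -0.    ] F [-0.3  0.7  0.5] tq [0.01 0.02 0.01] w 0.348 j6 -1.42
```

```bash
python3 - <<'E'
from h import *
p,d,c=grab('wrist'); save('w4.png',cv2.resize(p[100:400,100:460],None,fx=1.8,fy=1.8))
X=cloud(d,c); ok=(abs(X[...,0]-.653)<.035)&(abs(X[...,1]-.034)<.05)&(d>0)&(X[...,2]>.03)
m=ok&(X[...,2]<.05); print(np.median(X[m],0), X[m].max(0))
E
```

```text
[0.64649922 0.03657865 0.04424788] [0.6756839  0.05518642 0.04999511]
```

View pics/w4.png

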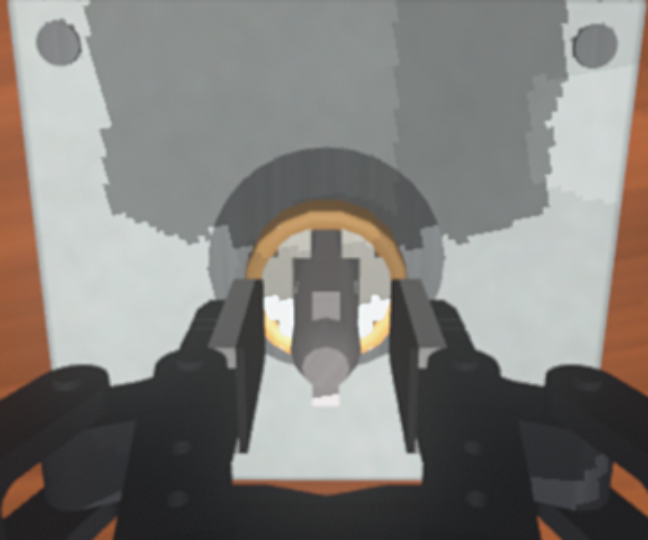

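```bash
python3 - <<'E'
from h import *
p,d,c=grab('wrist'); X=cloud(d,c); T=T_tool()
Y=(X-T[:3,3])@T[:3,:3]
for n,(a,b) in dict(L=(200,255),Rr=(310,352)).items():
    m=np.zeros(d.shape,bool); m[235:360,a:b]=1; m&=(d>0)&(p.max(-1)<95)&(Y[...,2]>-.06)&(Y[...,2]<.03)
    q=Y[m]; print(n,m.sum(),q.min(0).round(4),q.max(0).round(4)); 
    h=np.histogram(q[:,2],bins=np.arange(-.05,.031,.005)); print(h[0])
print('wheel top in tool z', np.median(Y[(abs(X[...,2]-.0445)<.004)&(abs(X[...,0]-.65)<.02)&(abs(X[...,1]-.033)<.02)],0))
E
```

```text
L 728 [-0.0083 -0.0278 -0.06  ] [ 0.0129 -0.0141  0.0105]
[171 123  32   0   0   0   0   0   0   0   0  11   4   0   0   0]
Rr 684 [-0.0086  0.0154 -0.06  ] [0.0127 0.0289 0.0101]
[155 127  50   7   0   0   0   0   0   0   1  21   3   0   0   0]
wheel top in tool z [ 0.00685338 -0.00146592 -0.01036923]
```

```bash
python3 - <<'E'
from h import *
p,d,c=grab('wrist'); X=cloud(d,c); T=T_tool()
Y=(X-T[:3,3])@T[:3,:3]
for s in (-1,1):
    m=(d>0)&(Y[...,1]*s>.012)&(Y[...,1]*s<.032)&(abs(Y[...,0])<.013)&(Y[...,2]>-.05)&(Y[...,2]<.005)
    q=Y[m]; print(np.histogram(q[:,2],bins=np.arange(-.05,.006,.005))[0], 'inner y by z:',[ (z,round(float(np.abs(q[abs(q[:,2]-z)<.003,1]).min()),4)) for z in (-.04,-.03,-.025,-.02,-.015,-.01) if (abs(q[:,2]-z)<.003).any()])
v=[(r,[round(float(x),3) for x in Y[r,240]], [round(float(x),3) for x in Y[r,325]]) for r in range(240,350,12)]
for a in v: print(a)
E
```

```text
[238 201  97  19   0   0   0 423 216   8   1] inner y by z: [(-0.04, 0.0142), (-0.03, 0.0143), (-0.015, 0.015), (-0.01, 0.012)]
[245 204  95  22   0   0   0 525 222  10   2] inner y by z: [(-0.04, 0.0154), (-0.015, 0.0139), (-0.01, 0.012)]
(240, [0.008, -0.02, -0.008], [0.002, 0.025, 0.01])
(252, [0.003, -0.02, -0.011], [0.003, 0.022, -0.01])
(264, [0.012, -0.015, -0.048], [0.013, 0.017, -0.048])
(276, [0.012, -0.014, -0.057], [0.012, 0.016, -0.058])
(288, [0.007, -0.014, -0.058], [0.011, 0.015, -0.065])
(300, [0.004, -0.014, -0.06], [0.006, 0.016, -0.065])
(312, [-0.0, -0.014, -0.062], [0.002, 0.016, -0.065])
(324, [-0.005, -0.014, -0.062], [-0.002, 0.016, -0.066])
(336, [-0.009, -0.014, -0.063], [-0.005, 0.015, -0.069])
(348, [-0.067, -0.024, 0.011], [-0.01, 0.016, -0.069])
```

```bash
python3 -m pendant '[{"wx":0,"wy":0,"wz":0,"dx":-0.001,"dy":0,"dz":0,"hand":1},{"wx":0,"wy":0,"wz":0,"dx":-0.001,"dy":0,"dz":0,"hand":1},{"wx":0,"wy":0,"wz":0,"dx":-0.001,"dy":0,"dz":0,"hand":1},{"wx":0,"wy":0,"wz":0,"dx":-0.001,"dy":0,"dz":0,"hand":1},{"wx":0,"wy":0,"wz":0,"dx":-0.001,"dy":0,"dz":0.003,"hand":1},{"wx":0,"wy":0,"wz":0,"dx":-0.001,"dy":0,"dz":0.006,"hand":1},{"wx":0,"wy":0,"wz":0,"dx":-0.001,"dy":0,"dz":0.006,"hand":1}]' | tail -2
python3 -m pendant '[{"wx":0,"wy":0,"wz":0,"dx":0,"dy":0,"dz":0,"hand":-0.1},{"wx":0,"wy":0,"wz":0,"dx":0,"dy":0,"dz":0,"hand":-0.1},{"wx":0,"wy":0,"wz":0,"dx":0,"dy":0,"dz":0,"hand":-0.1},{"wx":0,"wy":0,"wz":0,"dx":0,"dy":0,"dz":0,"hand":-0.1},{"wx":0,"wy":0,"wz":0,"dx":0,"dy":0,"dz":0,"hand":-0.1},{"wx":0,"wy":0,"wz":0,"dx":0,"dy":0,"dz":0,"hand":-0.1},{"wx":0,"wy":0,"wz":0,"dx":0,"dy":0,"dz":0,"hand":-0.1}]' | tail -2
python3 -c "
from h import *
where()
p,d,c=grab('wrist'); save('w5.png',p[150:350,150:410]); X=cloud(d,c); T=T_tool(); Y=(X-T[:3,3])@T[:3,:3]
# front side face of fingers: per z-bin count at x~.012
for s in (-1,1):
    m=(d>0)&(Y[...,1]*s>.01)&(Y[...,1]*s<.05)&(Y[...,0]>.006)&(Y[...,0]<.016)
    print(np.histogram(Y[m][:,2],bins=np.arange(-.06,.006,.005))[0], Y[m&(Y[...,2]>-.06)&(Y[...,2]<-.02)].mean(0))
"

```

```text
contact_force: [-0.3, 0.8, 0.1]
gripper_width: 1.0
contact_force: [-0.5, 0.4, 0.4]
gripper_width: 0.449
t 6.3 pos [0.654  0.032  0.0282] phi 167.88 tilt [ 0.0001 -0.    ] F [-0.5  0.4  0.4] tq [0.01 0.01 0.02] w 0.449 j6 -1.42
[222 205 193 145  43   2   0   0 357  41  18   0 964] [ 0.01023355 -0.02392285 -0.05012015]
[226 209 197 146  39   2   0   0 389  46  17   2 956] [ 0.01021446  0.02522881 -0.05027374]
```

```bash
python3 - <<'E'
from h import *
p,d,c=grab('scene'); X=cloud(d,c); u,v=proj([.654,.032,.06],c); u,v=int(u),int(v); print(u,v)
save('s5.png',cv2.resize(p[v-70:v+30,u-65:u+65],None,fx=6,fy=6,interpolation=cv2.INTER_CUBIC)); print(c['cx'],c['cy'],c['f'])
for z in (.0,.028,.033,.046,.089,.101): print(z,[round(float(a),1) for a in ((np.array(proj([.654,.032,z],c))-[u-65,v-70])*6)])
E
```

```text
319 239
278.3478034952429 209.62620714509893 392.39886308181747
0.0 [383.6, 523.4]
0.028 [388.0, 476.7]
0.033 [388.7, 468.2]
0.046 [390.8, 445.7]
0.089 [398.0, 368.4]
0.101 [400.1, 345.9]
```

View pics/s5.png

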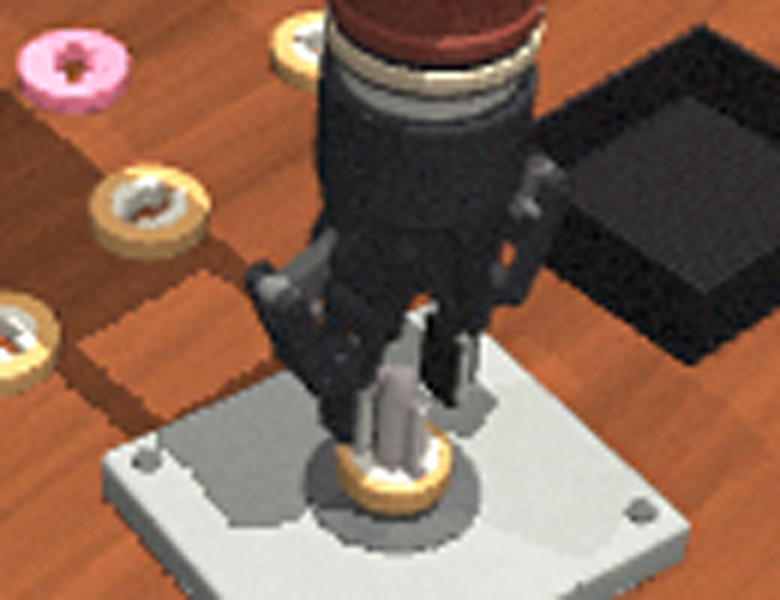

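The scene crop shows the fingertips well above the worn wheel: wheel top at (391,446), fingertips at about (345,435) and (460,400). The wrist depth agrees, putting the pad ends about 35 mm behind the reported TCP. I'll go lower, checking the force as I go.

```bash
python3 -m pendant '[{"wx":0,"wy":0,"wz":0,"dx":0,"dy":0,"dz":0,"hand":1},{"wx":0,"wy":0,"wz":0,"dx":0,"dy":0,"dz":0,"hand":1},{"wx":0,"wy":0,"wz":0,"dx":0,"dy":0,"dz":0,"hand":1},{"wx":0,"wy":0,"wz":0,"dx":0,"dy":0,"dz":0.005,"hand":1},{"wx":0,"wy":0,"wz":0,"dx":0,"dy":0,"dz":0.01,"hand":1},{"wx":0,"wy":0,"wz":0,"dx":0,"dy":0,"dz":0.015,"hand":1},{"wx":0,"wy":0,"wz":0,"dx":0,"dy":0,"dz":0.018,"hand":1},{"wx":0,"wy":0,"wz":0,"dx":0,"dy":0,"dz":0.018,"hand":1}]' | tail -2
python3 - <<'E'
from h import *
where()
p,d,c=grab('wrist'); X=cloud(d,c); T=T_tool(); Y=(X-T[:3,3])@T[:3,:3]
for s in (-1,1):
    m=(d>0)&(Y[...,1]*s>.03)&(Y[...,1]*s<.07)&(Y[...,0]>.004)&(Y[...,0]<.016)
    print(np.histogram(Y[m][:,2],bins=np.arange(-.07,.0,.005))[0])
E
```

```text
contact_force: [0.3, -1.2, -0.8]
gripper_width: 0.999
t 7.0 pos [0.6529 0.0321 0.0084] phi 167.88 tilt [-0.0025  0.0002] F [ 0.3 -1.2 -0.8] tq [ 0.05 -0.04 -0.05] w 0.999 j6 -1.42
[ 349  308  282  208   92    0    0    0    0    0  514 1476    0    0]
[ 348  314  274  212   82    0    0    0    0    0  654 1360    0    0]
```

```bash
python3 -m pendant '[{"wx":0,"wy":0,"wz":0,"dx":0,"dy":0,"dz":0.006,"hand":1},{"wx":0,"wy":0,"wz":0,"dx":0,"dy":0,"dz":0.012,"hand":1},{"wx":0,"wy":0,"wz":0,"dx":0,"dy":0,"dz":0.012,"hand":1},{"wx":0,"wy":0,"wz":0,"dx":0,"dy":0,"dz":0.012,"hand":1}]' | tail -2
python3 -c "
from h import *
where()"
python3 -m pendant '[{"wx":0,"wy":0,"wz":0,"dx":0,"dy":0,"dz":0,"hand":-0.1},{"wx":0,"wy":0,"wz":0,"dx":0,"dy":0,"dz":0,"hand":-0.1},{"wx":0,"wy":0,"wz":0,"dx":0,"dy":0,"dz":0,"hand":-0.1},{"wx":0,"wy":0,"wz":0,"dx":0,"dy":0,"dz":0,"hand":-0.1},{"wx":0,"wy":0,"wz":0,"dx":0,"dy":0,"dz":0,"hand":-0.1},{"wx":0,"wy":0,"wz":0,"dx":0,"dy":0,"dz":0,"hand":-0.1},{"wx":0,"wy":0,"wz":0,"dx":0,"dy":0,"dz":0,"hand":-0.1}]' | tail -2
python3 -c "
from h import *
where()"
```

```text
contact_force: [0.2, 0.4, -0.7]
gripper_width: 0.996
t 7.4 pos [ 0.6534  0.0321 -0.0027] phi 167.88 tilt [-0.0014  0.0001] F [ 0.2  0.4 -0.7] tq [ 0.01 -0.01  0.03] w 0.996 j6 -1.42
contact_force: [-0.2, 0.3, 5.6]
gripper_width: 0.509
t 8.0 pos [ 0.6548  0.032  -0.0009] phi 167.88 tilt [ 0.0016 -0.0001] F [-0.2  0.3  5.6] tq [-0.01  0.01  0.04] w 0.509 j6 -1.42
```

```bash
python3 -m pendant '[{"wx":0,"wy":0,"wz":0,"dx":0,"dy":0,"dz":0,"hand":-1},{"wx":0,"wy":0,"wz":0,"dx":0,"dy":0,"dz":0,"hand":-1},{"wx":0,"wy":0,"wz":0,"dx":0,"dy":0,"dz":0,"hand":-1},{"wx":0,"wy":0,"wz":0,"dx":0,"dy":0,"dz":0,"hand":-1}]' | tail -2
python3 - <<'E'
from h import *
where()
p,d,c=grab('wrist'); save('w6.png',cv2.resize(p[150:400,100:460],None,fx=1.8,fy=1.8)); X=cloud(d,c); T=T_tool(); Y=(X-T[:3,3])@T[:3,:3]
for s in (-1,1):
    m=(d>0)&(Y[...,1]*s>.018)&(Y[...,1]*s<.07)&(Y[...,0]>.007)&(Y[...,0]<.016)
    print(np.histogram(Y[m][:,2],bins=np.arange(-.07,.0301,.005))[0])
E
```

```text
contact_force: [-1.2, -0.8, 5.0]
gripper_width: 0.507
t 8.3 pos [ 0.6548  0.0319 -0.0009] phi 167.88 tilt [ 0.0017 -0.0002] F [-1.2 -0.8  5. ] tq [-0.02  0.08 -0.01] w 0.507 j6 -1.42
[ 185  245  225  202  221  172   46    4  798 1341    0    0    0    0
    0    0    0    0    0    0]
[ 179  243  225  200  254  191   53    5  851 1295    0    0    0    0
    0    0    0    0    0    0]
```

View pics/w6.png

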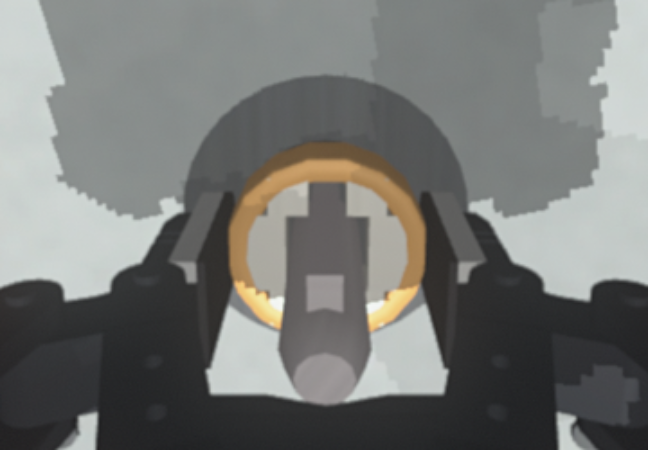

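The picture shows the pads on both sides of the worn wheel's rim at (235,240) and (420,240). A gripper width of 0.507 corresponds to 46 mm. Next I'll lift it straight up.

```bash
python3 -m pendant '[{"wx":0,"wy":0,"wz":0,"dx":0,"dy":0,"dz":-0.01,"hand":-1},{"wx":0,"wy":0,"wz":0,"dx":0,"dy":0,"dz":-0.025,"hand":-1},{"wx":0,"wy":0,"wz":0,"dx":0,"dy":0,"dz":-0.045,"hand":-1},{"wx":0,"wy":0,"wz":0,"dx":0,"dy":0,"dz":-0.065,"hand":-1},{"wx":0,"wy":0,"wz":0,"dx":0,"dy":0,"dz":-0.085,"hand":-1},{"wx":0,"wy":0,"wz":0,"dx":0,"dy":0,"dz":-0.1,"hand":-1},{"wx":0,"wy":0,"wz":0,"dx":0,"dy":0,"dz":-0.1,"hand":-1},{"wx":0,"wy":0,"wz":0,"dx":0,"dy":0,"dz":-0.1,"hand":-1}]' | tail -2
python3 - <<'E'
from h import *
where(); go([.629,.279,.1],174); go([.629,.279,-.02],174)
p,d,c=grab('wrist'); np.savez('w7.npz',p=p,d=d,**c)
T=T_tool();z=T[2,3]+.034+.013
print(ring(p,c,T[0,3],T[1,3],z,.023,'ring7.png'))
E
```

```text
contact_force: [-0.1, 0.1, -1.1]
gripper_width: 0.51
t 9.1 pos [0.6547 0.032  0.0995] phi 167.88 tilt [ 0.0024 -0.0002] F [-0.1  0.1 -1.1] tq [-0.04 -0.05 -0.01] w 0.510 j6 -1.42
d [ 0.077   0.2361 -0.0006] w [ 0.01  0.14 -6.12] rows>= 6
d [0.0773 0.2361 0.1194] w [ 0.01  0.14 -6.12] rows>= 7
{'c': array([0.6389, 0.0358]), 'dia': array([0.07  , 0.0908]), 'hc': array([0.6638, 0.0305]), 'slot': np.float64(77.2772), 'hdim': array([0.0076, 0.002 ])}
```

```bash
python3 -m pendant '[{"wx":0,"wy":0,"wz":-6,"dx":0.077,"dy":0.236,"dz":0,"hand":-1},{"wx":0,"wy":0,"wz":-6,"dx":0.077,"dy":0.236,"dz":0,"hand":-1},{"wx":0,"wy":0,"wz":-6,"dx":0.077,"dy":0.236,"dz":0,"hand":-1},{"wx":0,"wy":0,"wz":-6,"dx":0.077,"dy":0.236,"dz":0,"hand":-1},{"wx":0,"wy":0,"wz":-6,"dx":0.077,"dy":0.236,"dz":0,"hand":-1},{"wx":0,"wy":0,"wz":-6,"dx":0.077,"dy":0.236,"dz":0,"hand":-1},{"wx":0,"wy":0,"wz":-6,"dx":0.077,"dy":0.236,"dz":0,"hand":-1},{"wx":0,"wy":0,"wz":-6,"dx":0.077,"dy":0.236,"dz":0.03,"hand":-1},{"wx":0,"wy":0,"wz":-6,"dx":0.077,"dy":0.236,"dz":0.06,"hand":-1},{"wx":0,"wy":0,"wz":-6,"dx":0.077,"dy":0.236,"dz":0.09,"hand":-1},{"wx":0,"wy":0,"wz":-6,"dx":0.077,"dy":0.236,"dz":0.11,"hand":-1},{"wx":0,"wy":0,"wz":-6,"dx":0.077,"dy":0.236,"dz":0.118,"hand":-1},{"wx":0,"wy":0,"wz":-6,"dx":0.077,"dy":0.236,"dz":0.118,"hand":-1}]' | tail -4
python3 -c "
from h import *
where()"
python3 -m pendant '[{"wx":0,"wy":0,"wz":0,"dx":0,"dy":0,"dz":0,"hand":0.5},{"wx":0,"wy":0,"wz":0,"dx":0,"dy":0,"dz":0,"hand":0.5},{"wx":0,"wy":0,"wz":0,"dx":0,"dy":0,"dz":0,"hand":0.5},{"wx":0,"wy":0,"wz":0,"dx":0,"dy":0,"dz":0,"hand":0.5},{"wx":0,"wy":0,"wz":0,"dx":0,"dy":0,"dz":-0.03,"hand":0.5},{"wx":0,"wy":0,"wz":0,"dx":0,"dy":0,"dz":-0.06,"hand":0.5},{"wx":0,"wy":0,"wz":0,"dx":0,"dy":0,"dz":-0.09,"hand":1},{"wx":0,"wy":0,"wz":0,"dx":0,"dy":0,"dz":-0.1,"hand":1}]' | tail -2
python3 - <<'E'
from h import *
where(); go([.654,.0325,.085],168)
p,d,c=grab('wrist'); X=cloud(d,c); m=(X[...,2]>.012)&(X[...,2]<.022)&(abs(X[...,0]-.63)<.05)&(abs(X[...,1]-.28)<.06)
print('worn in tray',m.sum(),np.median(X[m],0))
E
```

```text
tool_pos: [0.6248, 0.2774, -0.0248]
tool_rot: [-0.004, 0.054, 0.999, -0.002]
contact_force: [0.2, 0.5, -0.6]
gripper_width: 0.512
t 10.2 pos [ 0.6248  0.2774 -0.0248] phi 173.86 tilt [-0.008  -0.0027] F [ 0.2  0.5 -0.6] tq [-0.02 -0.01  0.03] w 0.512 j6 -1.15
contact_force: [0.9, 0.3, 1.6]
gripper_width: 0.994
t 10.8 pos [0.6319 0.2801 0.0876] phi 173.89 tilt [0.0099 0.0032] F [0.9 0.3 1.6] tq [-0.   -0.04 -0.04] w 0.994 j6 -1.15
d [-0.0483 -0.2439  0.002 ] w [0.27 0.53 5.89] rows>= 6
worn in tray 2237 [0.62661408 0.27930722 0.01537476]
```

```bash
python3 -m pendant '[{"wx":0,"wy":0,"wz":6,"dx":-0.048,"dy":-0.244,"dz":0,"hand":1},{"wx":0,"wy":0,"wz":6,"dx":-0.048,"dy":-0.244,"dz":0,"hand":1},{"wx":0,"wy":0,"wz":6,"dx":-0.048,"dy":-0.244,"dz":0,"hand":1},{"wx":0,"wy":0,"wz":6,"dx":-0.048,"dy":-0.244,"dz":0,"hand":1},{"wx":0,"wy":0,"wz":6,"dx":-0.048,"dy":-0.244,"dz":0,"hand":1},{"wx":0,"wy":0,"wz":6,"dx":-0.048,"dy":-0.244,"dz":0,"hand":1},{"wx":0,"wy":0,"wz":6,"dx":-0.048,"dy":-0.244,"dz":0,"hand":1},{"wx":0,"wy":0,"wz":6,"dx":-0.048,"dy":-0.244,"dz":0.02,"hand":1},{"wx":0,"wy":0,"wz":6,"dx":-0.048,"dy":-0.244,"dz":0.02,"hand":1},{"wx":0,"wy":0,"wz":6,"dx":-0.048,"dy":-0.244,"dz":0.02,"hand":1},{"wx":0,"wy":0,"wz":6,"dx":-0.048,"dy":-0.244,"dz":0.02,"hand":1}]' | tail -2
python3 - <<'E'
from h import *
where()
p,d,c=grab('wrist'); np.savez('w8.npz',p=p,d=d,**c); X=cloud(d,c); T=T_tool(); Y=(X-T[:3,3])@T[:3,:3]
ok=(abs(X[...,0]-.653)<.03)&(abs(X[...,1]-.034)<.03)&(d>0)
for a,b in [(.065,.079),(.0785,.0835),(.0865,.095)]:
    m=ok&(X[...,2]>a)&(X[...,2]<b); print(a,m.sum(),X[m].mean(0).round(4),'tool',Y[m].mean(0).round(4),np.ptp(X[m],0).round(4))
print('tool TCP px',proj(T[:3,3],c), 'tip', proj(T[:3,3]-T[:3,2]*.036,c))
save('w8.png',cv2.resize(p[140:340,180:380],(600,600),interpolation=cv2.INTER_CUBIC))
E
```

```text
contact_force: [0.4, 0.3, 0.7]
gripper_width: 1.001
t 11.8 pos [0.6495 0.0319 0.0596] phi 167.93 tilt [-0.0012  0.0001] F [0.4 0.3 0.7] tq [-0.04 -0.02  0.03] w 1.001 j6 -1.43
0.065 346 [0.6469 0.034  0.0731] tool [ 0.0034  0.0013 -0.0128] [0.0286 0.0154 0.014 ]
0.0785 557 [0.6518 0.0327 0.0805] tool [-0.0016  0.0011 -0.0201] [0.0288 0.0154 0.005 ]
0.0865 388 [0.654  0.0323 0.0877] tool [-0.0038  0.0011 -0.0273] [0.0109 0.0101 0.0033]
tool TCP px (np.float64(280.5065518825712), np.float64(251.11787830786736)) tip (np.float64(280.39458116758004), np.float64(281.59216032317636))
```

View pics/w8.png

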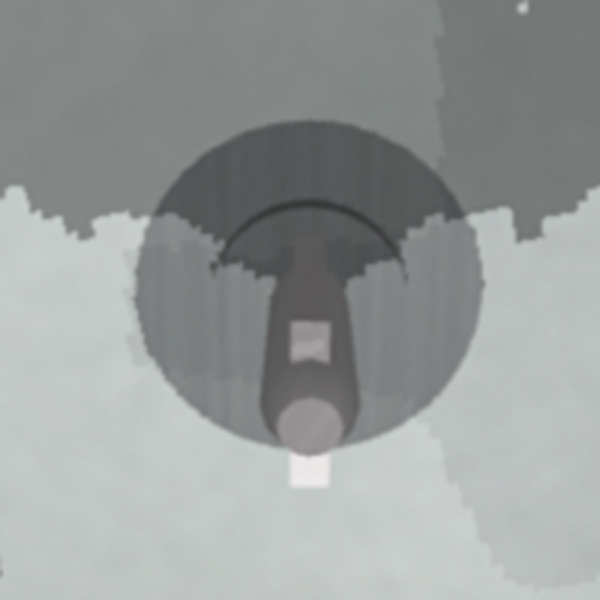

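The picture, square with tool phi 168, shows key tops at (310,340) and (310,470) and the shaft top at (310,425). So the keys head at -12° and the axis is at (0.654, 0.0323). Next is wheel A.

```bash
python3 -c "
from h import *
go([.4637,-.011,.06],179.1)"
```

```text
d [ 0.1732 -0.0809  0.0003] w [ 0.000e+00  1.000e-02 -1.116e+01] rows>= 5
```

```bash
python3 -m pendant '[{"wx":0,"wy":0,"wz":-11,"dx":0.173,"dy":-0.081,"dz":-0.01,"hand":1},{"wx":0,"wy":0,"wz":-11,"dx":0.173,"dy":-0.081,"dz":-0.01,"hand":1},{"wx":0,"wy":0,"wz":-11,"dx":0.173,"dy":-0.081,"dz":-0.01,"hand":1},{"wx":0,"wy":0,"wz":-11,"dx":0.173,"dy":-0.081,"dz":-0.01,"hand":1},{"wx":0,"wy":0,"wz":-11,"dx":0.173,"dy":-0.081,"dz":-0.01,"hand":1},{"wx":0,"wy":0,"wz":-11,"dx":0.173,"dy":-0.081,"dz":0,"hand":1},{"wx":0,"wy":0,"wz":-11,"dx":0.173,"dy":-0.081,"dz":0.04,"hand":1},{"wx":0,"wy":0,"wz":-11,"dx":0.173,"dy":-0.081,"dz":0.06,"hand":1},{"wx":0,"wy":0,"wz":-11,"dx":0.173,"dy":-0.081,"dz":0.06,"hand":1},{"wx":0,"wy":0,"wz":-11,"dx":0.173,"dy":-0.081,"dz":0.06,"hand":1},{"wx":0,"wy":0,"wz":-11,"dx":0.173,"dy":-0.081,"dz":0.06,"hand":1}]' | tail -2
cat >> h.py <<'E'
def seewheel(z,r,x0,y0,name):
    where(); p,d,c=grab('wrist'); T=T_tool(); o=ring(p,c,x0,y0,z,r,name); print(o)
    for k in ('c','hc'):
        if k in o: print(k,'tool',(T[:3,:3].T@(np.append(o[k],z)-T[:3,3])).round(4))
E
python3 -c "
from h import *
seewheel(.013,.028,.4637,-.011,'a1.png')"
```

```text
contact_force: [0.9, -0.1, 0.2]
gripper_width: 1.0
t 12.8 pos [ 0.4656 -0.0116  0.0017] phi 178.92 tilt [ 0.0025 -0.0004] F [ 0.9 -0.1  0.2] tq [ 0.03 -0.04  0.07] w 1.000 j6 -1.74
{'c': array([ 0.4633, -0.0121]), 'dia': array([0.0543, 0.0569]), 'hc': array([ 0.4617, -0.0119]), 'slot': np.float64(-2.669), 'hdim': array([0.0166, 0.028 ])}
c tool [ 0.0027 -0.0004 -0.0108]
hc tool [ 0.0043 -0.0002 -0.0108]
```

View pics/a1.png

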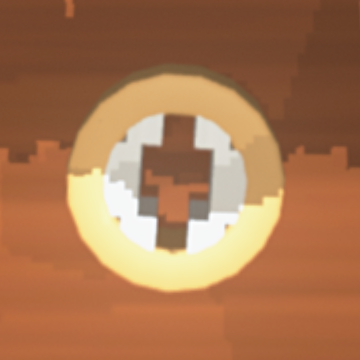

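The crop shows wheel A with its slots running from (180,120) to (172,245), about -3°. The centre is at about (0.464, -0.012).

```bash
python3 -m pendant '[{"wx":0,"wy":0,"wz":0,"dx":0.0016,"dy":-0.0005,"dz":0.015,"hand":1},{"wx":0,"wy":0,"wz":0,"dx":0.0016,"dy":-0.0005,"dz":0.03,"hand":1},{"wx":0,"wy":0,"wz":0,"dx":0.0016,"dy":-0.0005,"dz":0.038,"hand":1},{"wx":0,"wy":0,"wz":0,"dx":0.0016,"dy":-0.0005,"dz":0.038,"hand":1},{"wx":0,"wy":0,"wz":0,"dx":0.0016,"dy":-0.0005,"dz":0.038,"hand":1}]' | tail -2
python3 -c "
from h import *
where()"
python3 -m pendant '[{"wx":0,"wy":0,"wz":0,"dx":0,"dy":0,"dz":0.001,"hand":-1},{"wx":0,"wy":0,"wz":0,"dx":0,"dy":0,"dz":0.001,"hand":-1},{"wx":0,"wy":0,"wz":0,"dx":0,"dy":0,"dz":0.001,"hand":-1},{"wx":0,"wy":0,"wz":0,"dx":0,"dy":0,"dz":0.001,"hand":-1},{"wx":0,"wy":0,"wz":0,"dx":0,"dy":0,"dz":0.001,"hand":-1},{"wx":0,"wy":0,"wz":0,"dx":0,"dy":0,"dz":0.001,"hand":-1},{"wx":0,"wy":0,"wz":0,"dx":0,"dy":0,"dz":0.001,"hand":-1}]' | tail -2
python3 -c "
from h import *
where()
p,d,c=grab('wrist'); save('a2.png',p); np.savez('a2.npz',p=p,d=d,**c)"
```

```text
contact_force: [1.4, 0.6, 0.1]
gripper_width: 1.0
t 13.2 pos [ 0.4629 -0.0122 -0.0372] phi 178.89 tilt [ 0.0008 -0.0001] F [1.4 0.6 0.1] tq [ 0.02  0.   -0.04] w 1.000 j6 -1.74
contact_force: [-2.5, 0.3, 7.1]
gripper_width: 0.634
t 13.8 pos [ 0.4634 -0.0123 -0.0372] phi 178.89 tilt [ 0.0018 -0.0003] F [-2.5  0.3  7.1] tq [ 0.12  0.35 -0.  ] w 0.634 j6 -1.74
```

```bash
python3 -m pendant '[{"wx":0,"wy":0,"wz":0,"dx":0,"dy":0,"dz":-0.02,"hand":-1},{"wx":0,"wy":0,"wz":0,"dx":0,"dy":0,"dz":-0.06,"hand":-1},{"wx":0,"wy":0,"wz":0,"dx":0,"dy":0,"dz":-0.1,"hand":-1},{"wx":0,"wy":0,"wz":0,"dx":0,"dy":0,"dz":-0.118,"hand":-1},{"wx":0,"wy":0,"wz":0,"dx":0,"dy":0,"dz":-0.118,"hand":-1},{"wx":0,"wy":0,"wz":0,"dx":0,"dy":0,"dz":-0.118,"hand":-1},{"wx":0,"wy":0,"wz":0,"dx":0,"dy":0,"dz":-0.118,"hand":-1}]' | tail -2
python3 - <<'E'
from h import *
where(); go([.654,.0323,.08],169.5)
p,d,c=grab('wrist'); np.savez('a3.npz',p=p,d=d,**c); T=T_tool(); X=cloud(d,c); Y=(X-T[:3,3])@T[:3,:3]
m=(abs(Y[...,0])<.03)&(abs(Y[...,1])<.026)&(abs(Y[...,2]+.05)<.008)&(d>0); print('top z tool',np.median(Y[m],0),m.sum())
cc=dict(c); cc['P']=np.linalg.inv(T)@c['P']   # tool coordinates
im=rect(p,cc,0,0,-.050,.04,.0002); save('a3.png',im)
E
```

```text
contact_force: [0.5, -0.3, -1.5]
gripper_width: 0.635
t 14.5 pos [ 0.4612 -0.012   0.0778] phi 178.88 tilt [-0.0021  0.0004] F [ 0.5 -0.3 -1.5] tq [-0.02 -0.02 -0.03] w 0.635 j6 -1.74
d [-0.1919  0.048  -0.0025] w [ 0.01 -0.12  9.38] rows>= 5
top z tool [ 0.00047937  0.0001801  -0.0493067 ] 11978
```

View pics/a3.png

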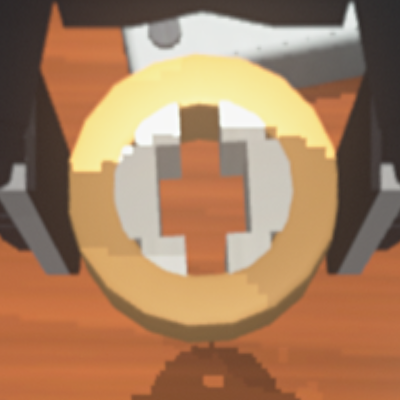

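The in-hand view shows the wheel centred at (203,190), so about -2 mm in tool x. The slots run from (200,110) to (207,270), which gives an insertion phi of about 170.5°.

```bash
python3 -c "
from h import *
go([.6518,.0321,.075],170.5)"
python3 -m pendant '[{"wx":0,"wy":0,"wz":8.4,"dx":-0.188,"dy":0.0475,"dz":0,"hand":-1},{"wx":0,"wy":0,"wz":8.4,"dx":-0.188,"dy":0.0475,"dz":0,"hand":-1},{"wx":0,"wy":0,"wz":8.4,"dx":-0.188,"dy":0.0475,"dz":0,"hand":-1},{"wx":0,"wy":0,"wz":8.4,"dx":-0.188,"dy":0.0475,"dz":0,"hand":-1},{"wx":0,"wy":0,"wz":8.4,"dx":-0.188,"dy":0.0475,"dz":0,"hand":-1},{"wx":0,"wy":0,"wz":8.4,"dx":-0.188,"dy":0.0475,"dz":0,"hand":-1},{"wx":0,"wy":0,"wz":8.4,"dx":-0.188,"dy":0.0475,"dz":0,"hand":-1},{"wx":0,"wy":0,"wz":8.4,"dx":-0.188,"dy":0.0475,"dz":0,"hand":-1},{"wx":0,"wy":0,"wz":8.4,"dx":-0.188,"dy":0.0475,"dz":0,"hand":-1},{"wx":0,"wy":0,"wz":8.4,"dx":-0.188,"dy":0.0475,"dz":0,"hand":-1}]' | tail -2
python3 - <<'E'
from h import *
where(); go([.6518,.0321,.049],170.5); p,d,c=grab('wrist'); T=T_tool()
cc=dict(c); cc['P']=np.linalg.inv(T)@c['P']
save('a4.png',np.hstack([rect(p,cc,0,0,-.050,.04,.0002),rect(p,c,.654,.0323,.089,.04,.0002)]))
E
```

```text
d [-0.1903  0.0477  0.0014] w [ 0.02 -0.21  8.38] rows>= 5
contact_force: [0.4, -0.4, -0.3]
gripper_width: 0.629
t 15.3 pos [0.6497 0.0314 0.0785] phi 170.45 tilt [-0.0014  0.    ] F [ 0.4 -0.4 -0.3] tq [-0.    0.05  0.02] w 0.629 j6 -1.47
d [-0.002   0.001   0.0295] w [-0.01 -0.08 -0.05] rows>= 1
```

View pics/a4.png

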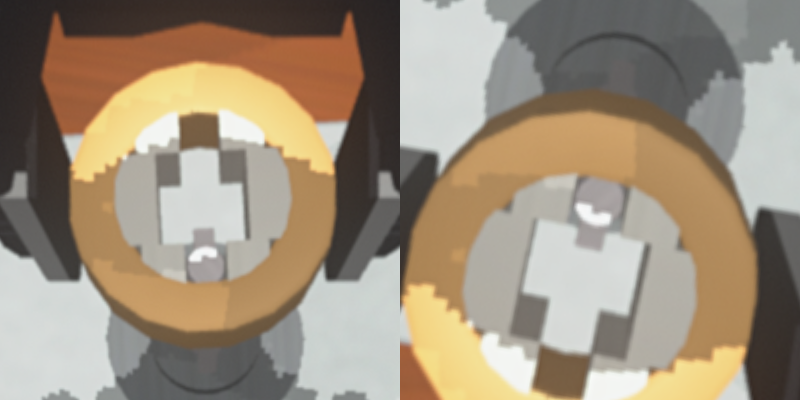

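The picture shows the shaft top seen through the slot at (205,262), and in the right half at (200,197), which matches my estimate. The wheel now sits about -0.6 mm in tool x. I'll correct that and lower it step by step.

```bash
python3 -m pendant '[{"wx":0,"wy":0,"wz":0,"dx":-0.0035,"dy":0.001,"dz":0,"hand":-1},{"wx":0,"wy":0,"wz":0,"dx":-0.0035,"dy":0.001,"dz":0.005,"hand":-1},{"wx":0,"wy":0,"wz":0,"dx":-0.0035,"dy":0.001,"dz":0.015,"hand":-1},{"wx":0,"wy":0,"wz":0,"dx":-0.0035,"dy":0.001,"dz":0.025,"hand":-1},{"wx":0,"wy":0,"wz":0,"dx":-0.0035,"dy":0.001,"dz":0.03,"hand":-1},{"wx":0,"wy":0,"wz":0,"dx":-0.0035,"dy":0.001,"dz":0.033,"hand":-1},{"wx":0,"wy":0,"wz":0,"dx":-0.0035,"dy":0.001,"dz":0.035,"hand":-1},{"wx":0,"wy":0,"wz":0,"dx":-0.0035,"dy":0.001,"dz":0.035,"hand":-1}]' | tail -2
python3 -c "
from h import *
where()"
python3 -m pendant '[{"wx":0,"wy":0,"wz":0,"dx":0,"dy":0,"dz":0.002,"hand":-1},{"wx":0,"wy":0,"wz":0,"dx":0,"dy":0,"dz":0.004,"hand":-1},{"wx":0,"wy":0,"wz":0,"dx":0,"dy":0,"dz":0.006,"hand":-1},{"wx":0,"wy":0,"wz":0,"dx":0,"dy":0,"dz":0.008,"hand":-1},{"wx":0,"wy":0,"wz":0,"dx":0,"dy":0,"dz":0.008,"hand":-1}]' | tail -2
python3 -c "
from h import *
where()"
```

```text
contact_force: [0.3, 0.7, -0.6]
gripper_width: 0.631
t 16.1 pos [0.6543 0.0321 0.0432] phi 170.48 tilt [-0.0012  0.0001] F [ 0.3  0.7 -0.6] tq [ 0.03 -0.05 -0.06] w 0.631 j6 -1.47
contact_force: [0.2, 0.2, -1.3]
gripper_width: 0.635
t 16.5 pos [0.6545 0.0321 0.0356] phi 170.48 tilt [-0.0005  0.0001] F [ 0.2  0.2 -1.3] tq [0.01 0.02 0.01] w 0.635 j6 -1.47
```

```bash
python3 -m pendant '[{"wx":0,"wy":0,"wz":0,"dx":0.0005,"dy":0,"dz":0.006,"hand":-1},{"wx":0,"wy":0,"wz":0,"dx":0.0005,"dy":0,"dz":0.012,"hand":-1},{"wx":0,"wy":0,"wz":0,"dx":0.0005,"dy":0,"dz":0.018,"hand":-1},{"wx":0,"wy":0,"wz":0,"dx":0.0005,"dy":0,"dz":0.024,"hand":-1},{"wx":0,"wy":0,"wz":0,"dx":0.0005,"dy":0,"dz":0.03,"hand":-1},{"wx":0,"wy":0,"wz":0,"dx":0.0005,"dy":0,"dz":0.033,"hand":-1},{"wx":0,"wy":0,"wz":0,"dx":0.0005,"dy":0,"dz":0.033,"hand":-1}]' | tail -2
python3 -c "
from h import *
where()"
python3 -m pendant '[{"wx":0,"wy":0,"wz":0,"dx":0,"dy":0,"dz":0.002,"hand":-1},{"wx":0,"wy":0,"wz":0,"dx":0,"dy":0,"dz":0.004,"hand":-1},{"wx":0,"wy":0,"wz":0,"dx":0,"dy":0,"dz":0.006,"hand":-1},{"wx":0,"wy":0,"wz":0,"dx":0,"dy":0,"dz":0.006,"hand":-1}]' | tail -2
python3 -c "
from h import *
where()"
```

```text
contact_force: [-0.4, 1.3, -1.1]
gripper_width: 0.627
t 17.1 pos [0.6533 0.0322 0.0016] phi 170.48 tilt [-0.0023  0.0002] F [-0.4  1.3 -1.1] tq [0.02 0.01 0.01] w 0.627 j6 -1.47
contact_force: [0.0, -0.0, -1.0]
gripper_width: 0.63
t 17.4 pos [ 0.6541  0.0322 -0.0032] phi 170.48 tilt [-0.0003  0.    ] F [ 0. -0. -1.] tq [ 0.02  0.04 -0.02] w 0.630 j6 -1.47
```

```bash
python3 -m pendant '[{"wx":0,"wy":0,"wz":0,"dx":0,"dy":0,"dz":0.001,"hand":-1},{"wx":0,"wy":0,"wz":0,"dx":0,"dy":0,"dz":0.002,"hand":-1},{"wx":0,"wy":0,"wz":0,"dx":0,"dy":0,"dz":0.003,"hand":-1},{"wx":0,"wy":0,"wz":0,"dx":0,"dy":0,"dz":0.003,"hand":-1}]' | tail -2
python3 -c "
from h import *
where()"
python3 -m pendant '[{"wx":0,"wy":0,"wz":0,"dx":0,"dy":0,"dz":-0.001,"hand":0.8},{"wx":0,"wy":0,"wz":0,"dx":0,"dy":0,"dz":-0.002,"hand":0.8},{"wx":0,"wy":0,"wz":0,"dx":0,"dy":0,"dz":-0.002,"hand":0.8},{"wx":0,"wy":0,"wz":0,"dx":0,"dy":0,"dz":-0.02,"hand":0.8},{"wx":0,"wy":0,"wz":0,"dx":0,"dy":0,"dz":-0.05,"hand":0.8},{"wx":0,"wy":0,"wz":0,"dx":0,"dy":0,"dz":-0.08,"hand":1},{"wx":0,"wy":0,"wz":0,"dx":0,"dy":0,"dz":-0.08,"hand":1},{"wx":0,"wy":0,"wz":0,"dx":0,"dy":0,"dz":-0.08,"hand":1}]' | tail -2
cat >> h.py <<'E'
def stack():
    where(); p,d,c=grab('wrist'); X=cloud(d,c); r=np.hypot(X[...,0]-.654,X[...,1]-.0323)
    m=(r>.016)&(r<.026)&(d>0); print('stack top z',np.percentile(X[m][:,2],[10,50,90]).round(4)); m2=(r<.012)&(X[...,2]>.085)&(d>0)
    if m2.sum(): print('shaft',X[m2].mean(0).round(4))
    return p,d,c
E
python3 -c "
from h import *
p,d,c=stack(); go([.4491,.0968,.07],98); save('a5.png',rect(p,c,.654,.0323,.046,.045))"
```

```text
contact_force: [-4.7, -0.1, 7.1]
gripper_width: 0.632
t 17.7 pos [ 0.6545  0.0322 -0.0041] phi 170.49 tilt [-0.0001 -0.0001] F [-4.7 -0.1  7.1] tq [-0.01  0.73 -0.  ] w 0.632 j6 -1.47
contact_force: [0.1, 1.4, 1.0]
gripper_width: 0.999
t 18.4 pos [0.6565 0.032  0.0773] phi 170.48 tilt [ 0.0058 -0.0004] F [0.1 1.4 1. ] tq [-0.01 -0.05 -0.  ] w 0.999 j6 -1.47
stack top z [0.0438 0.188  0.2049]
shaft [0.6452 0.0337 0.1794]
d [0.2136 0.0298 0.0045] w [7.000e-02 8.000e-02 7.248e+01] rows>= 11
```

```bash
sed -i 's/m=(r>.016)&(r<.026)&(d>0);/m=(r>.017)\&(r<.026)\&(d>0)\&(X[...,2]<.12);/; s/(X\[...,2\]>.085)&(d>0)/(X[...,2]>.085)\&(X[...,2]<.12)\&(d>0)/' h.py
python3 -m pendant '[{"wx":0,"wy":0,"wz":72.4,"dx":0.2136,"dy":0.0298,"dz":0.005,"hand":1},{"wx":0,"wy":0,"wz":72.4,"dx":0.2136,"dy":0.0298,"dz":0.005,"hand":1},{"wx":0,"wy":0,"wz":72.4,"dx":0.2136,"dy":0.0298,"dz":0.005,"hand":1},{"wx":0,"wy":0,"wz":72.4,"dx":0.2136,"dy":0.0298,"dz":0.005,"hand":1},{"wx":0,"wy":0,"wz":72.4,"dx":0.2136,"dy":0.0298,"dz":0.005,"hand":1},{"wx":0,"wy":0,"wz":72.4,"dx":0.2136,"dy":0.0298,"dz":0.005,"hand":1},{"wx":0,"wy":0,"wz":72.4,"dx":0.2136,"dy":0.0298,"dz":0.005,"hand":1},{"wx":0,"wy":0,"wz":72.4,"dx":0.2136,"dy":0.0298,"dz":0.04,"hand":1},{"wx":0,"wy":0,"wz":72.4,"dx":0.2136,"dy":0.0298,"dz":0.06,"hand":1},{"wx":0,"wy":0,"wz":72.4,"dx":0.2136,"dy":0.0298,"dz":0.075,"hand":1},{"wx":0,"wy":0,"wz":72.4,"dx":0.2136,"dy":0.0298,"dz":0.075,"hand":1},{"wx":0,"wy":0,"wz":72.4,"dx":0.2136,"dy":0.0298,"dz":0.075,"hand":1},{"wx":0,"wy":0,"wz":72.4,"dx":0.2136,"dy":0.0298,"dz":0.075,"hand":1}]' | tail -2
python3 - <<'E'
from h import *
where(); p,d,c=grab('wrist'); T=T_tool(); z=.013
# robust ring fit: colour edges in rectified picture -> bounding of tan+hub incl. shaded
im=rect(p,c,.449,.0967,z,.045); save('b1.png',im)
f=im.astype(float); hsv=cv2.cvtColor(im,cv2.COLOR_RGB2HSV)
gr=f[...,1]/(f[...,0]+1); print('g/r',np.percentile(gr,[5,25,50,75,95]).round(2))
print(ring(p,c,.449,.0967,z,.028))
E
```

```text
contact_force: [0.1, -0.2, 0.4]
gripper_width: 0.996
t 19.5 pos [ 0.4485  0.0968 -0.0008] phi 98.22 tilt [-0.0002 -0.    ] F [ 0.1 -0.2  0.4] tq [-0.05 -0.03 -0.05] w 0.996 j6 -0.09
g/r [0.58 0.59 0.6  0.76 0.99]
{'c': array([0.4497, 0.0989]), 'dia': array([0.0545, 0.0571]), 'hc': array([0.4492, 0.1007]), 'slot': np.float64(-84.469), 'hdim': array([0.0166, 0.0283])}
```

View pics/b1.png

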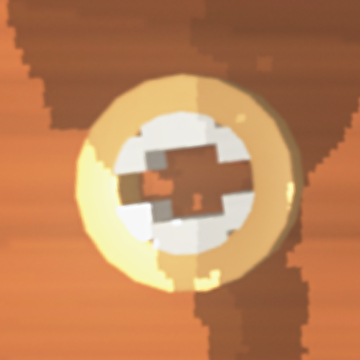

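The crop shows wheel B centred at (183,182). Its slots run from (132,190) to (238,176), heading about -83°.

```bash
python3 -m pendant '[{"wx":0,"wy":0,"wz":0,"dx":0.0006,"dy":0.0012,"dz":0.015,"hand":1},{"wx":0,"wy":0,"wz":0,"dx":0.0006,"dy":0.0012,"dz":0.03,"hand":1},{"wx":0,"wy":0,"wz":0,"dx":0.0006,"dy":0.0012,"dz":0.036,"hand":1},{"wx":0,"wy":0,"wz":0,"dx":0.0006,"dy":0.0012,"dz":0.036,"hand":1},{"wx":0,"wy":0,"wz":0,"dx":0.0006,"dy":0.0012,"dz":0.036,"hand":1}]' | tail -2
python3 -c "
from h import *
where()"
python3 -m pendant '[{"wx":0,"wy":0,"wz":0,"dx":0,"dy":0,"dz":0,"hand":-1},{"wx":0,"wy":0,"wz":0,"dx":0,"dy":0,"dz":0,"hand":-1},{"wx":0,"wy":0,"wz":0,"dx":0,"dy":0,"dz":0,"hand":-1},{"wx":0,"wy":0,"wz":0,"dx":0,"dy":0,"dz":0,"hand":-1},{"wx":0,"wy":0,"wz":0,"dx":0,"dy":0,"dz":0,"hand":-1},{"wx":0,"wy":0,"wz":0,"dx":0,"dy":0,"dz":0,"hand":-1},{"wx":0,"wy":0,"wz":0,"dx":0,"dy":0,"dz":0,"hand":-1}]' | tail -2
python3 -c "
from h import *
where()"
python3 -m pendant '[{"wx":0,"wy":0,"wz":0,"dx":0,"dy":0,"dz":-0.02,"hand":-1},{"wx":0,"wy":0,"wz":0,"dx":0,"dy":0,"dz":-0.06,"hand":-1},{"wx":0,"wy":0,"wz":0,"dx":0,"dy":0,"dz":-0.1,"hand":-1},{"wx":0,"wy":0,"wz":0,"dx":0,"dy":0,"dz":-0.117,"hand":-1},{"wx":0,"wy":0,"wz":0,"dx":0,"dy":0,"dz":-0.117,"hand":-1},{"wx":0,"wy":0,"wz":0,"dx":0,"dy":0,"dz":-0.117,"hand":-1},{"wx":0,"wy":0,"wz":0,"dx":0,"dy":0,"dz":-0.117,"hand":-1}]' | tail -2
python3 -c "
from h import *
where(); go([.6535,.0318,.08],169.2)"
```

```text
contact_force: [-0.1, -0.0, 0.1]
gripper_width: 1.001
t 20.0 pos [ 0.45    0.0977 -0.0363] phi 98.11 tilt [0.0006 0.0001] F [-0.1 -0.   0.1] tq [-0.03  0.05  0.05] w 1.001 j6 -0.09
contact_force: [-2.4, -0.5, 7.3]
gripper_width: 0.625
t 20.6 pos [ 0.4508  0.0977 -0.035 ] phi 98.10 tilt [ 0.0017 -0.    ] F [-2.4 -0.5  7.3] tq [-0.08  0.5  -0.  ] w 0.625 j6 -0.09
contact_force: [-0.4, -0.1, -0.9]
gripper_width: 0.625
t 21.2 pos [0.4486 0.0976 0.0789] phi 98.08 tilt [-0.0019 -0.0001] F [-0.4 -0.1 -0.9] tq [-0.01 -0.06  0.03] w 0.625 j6 -0.09
d [-0.0939  0.1936 -0.0015] w [ -0.09  -0.08 -71.12] rows>= 10
```

```bash
python3 -m pendant '[{"wx":0,"wy":0,"wz":-71.1,"dx":-0.0939,"dy":0.1936,"dz":-0.002,"hand":-1},{"wx":0,"wy":0,"wz":-71.1,"dx":-0.0939,"dy":0.1936,"dz":-0.002,"hand":-1},{"wx":0,"wy":0,"wz":-71.1,"dx":-0.0939,"dy":0.1936,"dz":-0.002,"hand":-1},{"wx":0,"wy":0,"wz":-71.1,"dx":-0.0939,"dy":0.1936,"dz":-0.002,"hand":-1},{"wx":0,"wy":0,"wz":-71.1,"dx":-0.0939,"dy":0.1936,"dz":-0.002,"hand":-1},{"wx":0,"wy":0,"wz":-71.1,"dx":-0.0939,"dy":0.1936,"dz":-0.002,"hand":-1},{"wx":0,"wy":0,"wz":-71.1,"dx":-0.0939,"dy":0.1936,"dz":-0.002,"hand":-1},{"wx":0,"wy":0,"wz":-71.1,"dx":-0.0939,"dy":0.1936,"dz":-0.002,"hand":-1},{"wx":0,"wy":0,"wz":-71.1,"dx":-0.0939,"dy":0.1936,"dz":-0.002,"hand":-1},{"wx":0,"wy":0,"wz":-71.1,"dx":-0.0939,"dy":0.1936,"dz":-0.002,"hand":-1},{"wx":0,"wy":0,"wz":-71.1,"dx":-0.0939,"dy":0.1936,"dz":-0.002,"hand":-1},{"wx":0,"wy":0,"wz":-71.1,"dx":-0.0939,"dy":0.1936,"dz":-0.002,"hand":-1},{"wx":0,"wy":0,"wz":-71.1,"dx":-0.0939,"dy":0.1936,"dz":-0.002,"hand":-1}]' | tail -2
cat >> h.py <<'E'
def inhand(p,c,T,zt,name=None):
    cc=dict(c); cc['P']=np.linalg.inv(T)@c['P']; im=rect(p,cc,0,0,zt,.04,.0002)
    if name: save(name,im)
    f=im.astype(float)+1; tan=(f[...,1]/f[...,0]>.66)&(f[...,2]/f[...,0]<.8)&(f[...,0]>90)
    rows=np.arange(400)[:,None]; sub=tan[:,185:222]; top=np.where(sub.any(0),sub.argmax(0),-1)
    left=[np.argmax(tan[r]) for r in range(150,240,5)]; right=[399-np.argmax(tan[r][::-1]) for r in range(150,240,5)]
    print('rim far edge row',np.median(top),'widest cols',min(left),max(right))
E
python3 - <<'E'
from h import *
D=np.load('a3.npz'); c=dict(P=D['P'],f=float(D['f']),cx=float(D['cx']),cy=float(D['cy']))
where(); T=T_tool(); p,d,c2=grab('wrist'); inhand(p,c2,T,-.048,'b2.png'); go([.6543,.032,.05],169.2)
H=np.array(cams.calibration('wrist')['hand_eye']); T3=c['P']@np.linalg.inv(H); inhand(D['p'],c,T3,-.05)
E
```

```text
contact_force: [-0.5, 0.5, -0.8]
gripper_width: 0.63
t 22.2 pos [0.6535 0.0319 0.0804] phi 169.04 tilt [-0.0027  0.0002] F [-0.5  0.5 -0.8] tq [-0.02  0.05 -0.01] w 0.630 j6 -1.44
rim far edge row 68.0 widest cols 69 335
d [-0.0006  0.0002  0.0309] w [-0.01 -0.11 -0.13] rows>= 1
rim far edge row 61.0 widest cols 66 337
```

View pics/b2.png

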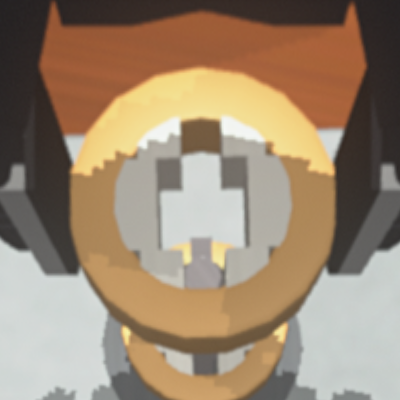

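The in-hand view shows wheel B centred at about (203,202), with its slots vertical in line with the shaft at (205,270). I'll lower it.

```bash
python3 -m pendant '[{"wx":0,"wy":0,"wz":0,"dx":-0.0014,"dy":0.0002,"dz":0.005,"hand":-1},{"wx":0,"wy":0,"wz":0,"dx":-0.0014,"dy":0.0002,"dz":0.015,"hand":-1},{"wx":0,"wy":0,"wz":0,"dx":-0.0014,"dy":0.0002,"dz":0.023,"hand":-1},{"wx":0,"wy":0,"wz":0,"dx":-0.0014,"dy":0.0002,"dz":0.028,"hand":-1},{"wx":0,"wy":0,"wz":0,"dx":-0.0014,"dy":0.0002,"dz":0.032,"hand":-1},{"wx":0,"wy":0,"wz":0,"dx":-0.0014,"dy":0.0002,"dz":0.036,"hand":-1},{"wx":0,"wy":0,"wz":0,"dx":-0.0014,"dy":0.0002,"dz":0.04,"hand":-1},{"wx":0,"wy":0,"wz":0,"dx":-0.0014,"dy":0.0002,"dz":0.044,"hand":-1},{"wx":0,"wy":0,"wz":0,"dx":-0.0014,"dy":0.0002,"dz":0.044,"hand":-1}]' | tail -2
python3 -c "
from h import *
where()"
```

```text
contact_force: [-0.5, 0.4, -0.8]
gripper_width: 0.625
t 23.1 pos [0.6553 0.0318 0.0371] phi 169.18 tilt [-0.0014  0.0001] F [-0.5  0.4 -0.8] tq [ 0.01 -0.03  0.02] w 0.625 j6 -1.45
```

```bash
python3 -m pendant '[{"wx":0,"wy":0,"wz":0,"dx":0,"dy":0,"dz":0.006,"hand":-1},{"wx":0,"wy":0,"wz":0,"dx":0,"dy":0,"dz":0.012,"hand":-1},{"wx":0,"wy":0,"wz":0,"dx":0,"dy":0,"dz":0.018,"hand":-1},{"wx":0,"wy":0,"wz":0,"dx":0,"dy":0,"dz":0.022,"hand":-1},{"wx":0,"wy":0,"wz":0,"dx":0,"dy":0,"dz":0.025,"hand":-1},{"wx":0,"wy":0,"wz":0,"dx":0,"dy":0,"dz":0.027,"hand":-1},{"wx":0,"wy":0,"wz":0,"dx":0,"dy":0,"dz":0.028,"hand":-1},{"wx":0,"wy":0,"wz":0,"dx":0,"dy":0,"dz":0.028,"hand":-1}]' | tail -2
python3 -c "
from h import *
where()"
```

```text
contact_force: [-2.8, 1.0, 3.2]
gripper_width: 0.626
t 23.7 pos [0.6562 0.0318 0.0111] phi 169.18 tilt [0.0002 0.    ] F [-2.8  1.   3.2] tq [0.05 0.24 0.  ] w 0.626 j6 -1.45
```

Fz rises at the expected height (0.011), so it is home. I'll release it and go to wheel C (slots at about 31.5°, so pick phi 211).

```bash
python3 -m pendant '[{"wx":0,"wy":0,"wz":0,"dx":0,"dy":0,"dz":0.001,"hand":-1},{"wx":0,"wy":0,"wz":0,"dx":0,"dy":0,"dz":0.001,"hand":0.8},{"wx":0,"wy":0,"wz":0,"dx":0,"dy":0,"dz":0,"hand":0.8},{"wx":0,"wy":0,"wz":0,"dx":0,"dy":0,"dz":0,"hand":0.8},{"wx":0,"wy":0,"wz":0,"dx":0,"dy":0,"dz":0,"hand":0.8},{"wx":0,"wy":0,"wz":0,"dx":0,"dy":0,"dz":-0.02,"hand":0.8},{"wx":0,"wy":0,"wz":0,"dx":0,"dy":0,"dz":-0.05,"hand":1},{"wx":0,"wy":0,"wz":0,"dx":0,"dy":0,"dz":-0.065,"hand":1},{"wx":0,"wy":0,"wz":0,"dx":0,"dy":0,"dz":-0.065,"hand":1},{"wx":0,"wy":0,"wz":0,"dx":0,"dy":0,"dz":-0.065,"hand":1}]' | tail -2
python3 -c "
from h import *
stack(); go([.4242,.2463,.075],211)"
```

```text
contact_force: [-0.4, 0.4, -0.0]
gripper_width: 1.0
t 24.6 pos [0.657  0.0317 0.0765] phi 169.18 tilt [ 0.0031 -0.0002] F [-0.4  0.4 -0. ] tq [0.05 0.01 0.04] w 1.000 j6 -1.45
stack top z [0.0435 0.0574 0.0583]
shaft [0.6536 0.0325 0.0873]
d [ 2.677e-01  1.672e-01 -2.000e-04] w [  0.    -0.   -41.82] rows>= 8
```

```bash
python3 -m pendant '[{"wx":0,"wy":0,"wz":-41.8,"dx":0.2677,"dy":0.1672,"dz":0,"hand":1},{"wx":0,"wy":0,"wz":-41.8,"dx":0.2677,"dy":0.1672,"dz":0,"hand":1},{"wx":0,"wy":0,"wz":-41.8,"dx":0.2677,"dy":0.1672,"dz":0,"hand":1},{"wx":0,"wy":0,"wz":-41.8,"dx":0.2677,"dy":0.1672,"dz":0,"hand":1},{"wx":0,"wy":0,"wz":-41.8,"dx":0.2677,"dy":0.1672,"dz":0,"hand":1},{"wx":0,"wy":0,"wz":-41.8,"dx":0.2677,"dy":0.1672,"dz":0,"hand":1},{"wx":0,"wy":0,"wz":-41.8,"dx":0.2677,"dy":0.1672,"dz":0,"hand":1},{"wx":0,"wy":0,"wz":-41.8,"dx":0.2677,"dy":0.1672,"dz":0,"hand":1},{"wx":0,"wy":0,"wz":-41.8,"dx":0.2677,"dy":0.1672,"dz":0.04,"hand":1},{"wx":0,"wy":0,"wz":-41.8,"dx":0.2677,"dy":0.1672,"dz":0.07,"hand":1},{"wx":0,"wy":0,"wz":-41.8,"dx":0.2677,"dy":0.1672,"dz":0.075,"hand":1},{"wx":0,"wy":0,"wz":-41.8,"dx":0.2677,"dy":0.1672,"dz":0.075,"hand":1},{"wx":0,"wy":0,"wz":-41.8,"dx":0.2677,"dy":0.1672,"dz":0.075,"hand":1}]' | tail -2
python3 - <<'E'
from h import *
seewheel(.013,.028,.4242,.2463,'c1.png')
p,d,c=grab('wrist'); T=T_tool(); X=cloud(d,c); Y=(X-T[:3,3])@T[:3,:3]
f=p.astype(float)+1
m=(abs(X[...,2]-.0115)<.004)&(np.hypot(X[...,0]-.4242,X[...,1]-.2463)<.045)&(d>0)
e=cv2.minEnclosingCircle((X[m][:,:2]*1000).astype('f4')); print('depth circle',e,m.sum())
E
```

```text
contact_force: [-0.1, -0.2, 0.1]
gripper_width: 1.001
t 25.7 pos [ 4.242e-01  2.460e-01 -1.000e-04] phi -149.05 tilt [-0.0012 -0.0005] F [-0.1 -0.2  0.1] tq [-0.02 -0.01 -0.01] w 1.001 j6 -1.74
{'c': array([0.4234, 0.2474]), 'dia': array([0.0545, 0.0573]), 'hc': array([0.4213, 0.2458]), 'slot': np.float64(32.4518), 'hdim': array([0.0274, 0.0164])}
c tool [ 0.0012  0.0019 -0.0119]
hc tool [ 0.0038  0.0016 -0.0119]
depth circle ((424.614013671875, 248.05352783203125), 28.001306533813477) 7508
```

```bash
python3 -m pendant '[{"wx":0,"wy":0,"wz":0,"dx":-0.0005,"dy":0.0018,"dz":0.015,"hand":1},{"wx":0,"wy":0,"wz":0,"dx":-0.0005,"dy":0.0018,"dz":0.03,"hand":1},{"wx":0,"wy":0,"wz":0,"dx":-0.0005,"dy":0.0018,"dz":0.036,"hand":1},{"wx":0,"wy":0,"wz":0,"dx":-0.0005,"dy":0.0018,"dz":0.036,"hand":1},{"wx":0,"wy":0,"wz":0,"dx":-0.0005,"dy":0.0018,"dz":0.036,"hand":1}]' | tail -2
python3 -c "
from h import *
where()"
python3 -m pendant '[{"wx":0,"wy":0,"wz":0,"dx":0,"dy":0,"dz":0,"hand":-1},{"wx":0,"wy":0,"wz":0,"dx":0,"dy":0,"dz":0,"hand":-1},{"wx":0,"wy":0,"wz":0,"dx":0,"dy":0,"dz":0,"hand":-1},{"wx":0,"wy":0,"wz":0,"dx":0,"dy":0,"dz":0,"hand":-1},{"wx":0,"wy":0,"wz":0,"dx":0,"dy":0,"dz":0,"hand":-1},{"wx":0,"wy":0,"wz":0,"dx":0,"dy":0,"dz":0,"hand":-1},{"wx":0,"wy":0,"wz":0,"dx":0,"dy":0,"dz":0,"hand":-1}]' | tail -2
python3 -c "
from h import *
where()"
python3 -m pendant '[{"wx":0,"wy":0,"wz":0,"dx":0,"dy":0,"dz":-0.02,"hand":-1},{"wx":0,"wy":0,"wz":0,"dx":0,"dy":0,"dz":-0.06,"hand":-1},{"wx":0,"wy":0,"wz":0,"dx":0,"dy":0,"dz":-0.1,"hand":-1},{"wx":0,"wy":0,"wz":0,"dx":0,"dy":0,"dz":-0.117,"hand":-1},{"wx":0,"wy":0,"wz":0,"dx":0,"dy":0,"dz":-0.117,"hand":-1},{"wx":0,"wy":0,"wz":0,"dx":0,"dy":0,"dz":-0.117,"hand":-1},{"wx":0,"wy":0,"wz":0,"dx":0,"dy":0,"dz":-0.117,"hand":-1}]' | tail -2
python3 -c "
from h import *
where(); go([.6543,.0318,.08],166.5)"
```

```text
contact_force: [-0.3, 0.2, -0.1]
gripper_width: 1.001
t 26.2 pos [ 0.4246  0.2482 -0.035 ] phi -149.04 tilt [0.0011 0.0004] F [-0.3  0.2 -0.1] tq [-0.   -0.01 -0.03] w 1.001 j6 -1.73
contact_force: [-3.0, -1.3, 7.8]
gripper_width: 0.629
t 26.8 pos [ 0.425   0.2485 -0.0339] phi -149.02 tilt [0.0018 0.0005] F [-3.  -1.3  7.8] tq [-0.22  0.4  -0.01] w 0.629 j6 -1.73
contact_force: [0.4, 0.4, -0.8]
gripper_width: 0.623
t 27.4 pos [0.4229 0.2477 0.0799] phi -149.02 tilt [-0.0019 -0.0007] F [ 0.4  0.4 -0.8] tq [-0.01 -0.02 -0.03] w 0.623 j6 -1.73
d [-0.0873 -0.3042 -0.0004] w [-3.000e-02 -1.200e-01  4.448e+01] rows>= 8
```

```bash
python3 -m pendant '[{"wx":0,"wy":0,"wz":44.5,"dx":-0.0873,"dy":-0.3042,"dz":0,"hand":-1},{"wx":0,"wy":0,"wz":44.5,"dx":-0.0873,"dy":-0.3042,"dz":0,"hand":-1},{"wx":0,"wy":0,"wz":44.5,"dx":-0.0873,"dy":-0.3042,"dz":0,"hand":-1},{"wx":0,"wy":0,"wz":44.5,"dx":-0.0873,"dy":-0.3042,"dz":0,"hand":-1},{"wx":0,"wy":0,"wz":44.5,"dx":-0.0873,"dy":-0.3042,"dz":0,"hand":-1},{"wx":0,"wy":0,"wz":44.5,"dx":-0.0873,"dy":-0.3042,"dz":0,"hand":-1},{"wx":0,"wy":0,"wz":44.5,"dx":-0.0873,"dy":-0.3042,"dz":0,"hand":-1},{"wx":0,"wy":0,"wz":44.5,"dx":-0.0873,"dy":-0.3042,"dz":0,"hand":-1},{"wx":0,"wy":0,"wz":44.5,"dx":-0.0873,"dy":-0.3042,"dz":0,"hand":-1},{"wx":0,"wy":0,"wz":44.5,"dx":-0.0873,"dy":-0.3042,"dz":0,"hand":-1},{"wx":0,"wy":0,"wz":44.5,"dx":-0.0873,"dy":-0.3042,"dz":0,"hand":-1},{"wx":0,"wy":0,"wz":44.5,"dx":-0.0873,"dy":-0.3042,"dz":0,"hand":-1}]' | tail -2
python3 - <<'E'
from h import *
where(); T=T_tool(); p,d,c2=grab('wrist'); inhand(p,c2,T,-.048,'c2.png'); go([.6548,.032,.05],166.5)
a=cv2.imread('pics/b2.png'); b=cv2.imread('pics/c2.png')
# slot columns: bright/dark profile of row bands, B beside C
for n,im in (('B',a),('C',b)):
    g=cv2.cvtColor(im,cv2.COLOR_BGR2GRAY).astype(int)
    for lo,hi in ((128,146),(165,185),(195,240)):
        s=g[lo:hi].mean(0); dd=np.diff(cv2.GaussianBlur(s[None].astype('f4'),(5,1),0)[0]); k=[i for i in range(120,285) if abs(dd[i])>5 and abs(dd[i])==abs(dd[max(0,i-5):i+6]).max()]; print(n,lo,[(i,int(dd[i])) for i in k])
E
```

```text
contact_force: [0.4, -0.0, -0.2]
gripper_width: 0.626
t 28.4 pos [0.6535 0.0333 0.0795] phi 166.55 tilt [-0.0031  0.0005] F [ 0.4 -0.  -0.2] tq [-0.02 -0.05  0.03] w 0.626 j6 -1.40
rim far edge row 77.0 widest cols 71 334
d [-0.0014 -0.0012  0.03  ] w [-0.01 -0.12  0.06] rows>= 1
B 128 [(167, -7), (180, -22), (221, 21)]
B 165 [(156, -11), (181, 20), (220, -22), (247, 13)]
B 195 [(160, 17), (243, -23)]
C 128 [(174, -5), (186, -24), (226, 24)]
C 165 [(158, -12), (186, 21), (224, -20), (249, 10)]
C 195 [(161, 21), (244, -13)]
```

View pics/c2.png

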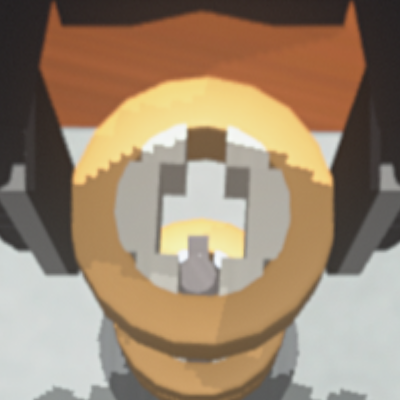

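The in-hand view shows wheel C centred at about (203,211), so about +2 mm in tool x. The slots run from (206,136) to (200,275), within 1–2° of the keys.

```bash
python3 -m pendant '[{"wx":0,"wy":0,"wz":0.6,"dx":-0.0028,"dy":-0.001,"dz":0.005,"hand":-1},{"wx":0,"wy":0,"wz":0.6,"dx":-0.0028,"dy":-0.001,"dz":0.015,"hand":-1},{"wx":0,"wy":0,"wz":0.6,"dx":-0.0028,"dy":-0.001,"dz":0.023,"hand":-1},{"wx":0,"wy":0,"wz":0.6,"dx":-0.0028,"dy":-0.001,"dz":0.027,"hand":-1},{"wx":0,"wy":0,"wz":0.6,"dx":-0.0028,"dy":-0.001,"dz":0.031,"hand":-1},{"wx":0,"wy":0,"wz":0.6,"dx":-0.0028,"dy":-0.001,"dz":0.035,"hand":-1},{"wx":0,"wy":0,"wz":0.6,"dx":-0.0028,"dy":-0.001,"dz":0.039,"hand":-1},{"wx":0,"wy":0,"wz":0.6,"dx":-0.0028,"dy":-0.001,"dz":0.042,"hand":-1},{"wx":0,"wy":0,"wz":0.6,"dx":-0.0028,"dy":-0.001,"dz":0.042,"hand":-1}]' | tail -2
python3 -c "
from h import *
where()"
```

```text
contact_force: [0.2, -0.4, -0.7]
gripper_width: 0.624
t 29.2 pos [0.6573 0.0306 0.0382] phi 165.88 tilt [-0.0012  0.0001] F [ 0.2 -0.4 -0.7] tq [ 0.01  0.01 -0.03] w 0.624 j6 -1.39
```

```bash
python3 -m pendant '[{"wx":0,"wy":0,"wz":0,"dx":0,"dy":0.0006,"dz":0.003,"hand":-1},{"wx":0,"wy":0,"wz":0,"dx":0,"dy":0.0006,"dz":0.006,"hand":-1},{"wx":0,"wy":0,"wz":0,"dx":0,"dy":0.0006,"dz":0.009,"hand":-1},{"wx":0,"wy":0,"wz":0,"dx":0,"dy":0.0006,"dz":0.012,"hand":-1},{"wx":0,"wy":0,"wz":0,"dx":0,"dy":0.0006,"dz":0.014,"hand":-1},{"wx":0,"wy":0,"wz":0,"dx":0,"dy":0.0006,"dz":0.016,"hand":-1},{"wx":0,"wy":0,"wz":0,"dx":0,"dy":0.0006,"dz":0.016,"hand":-1}]' | tail -2
python3 -c "
from h import *
where()"
```

```text
contact_force: [-7.3, -0.6, 9.5]
gripper_width: 0.625
t 29.8 pos [0.658  0.0311 0.0251] phi 165.89 tilt [-0.0007 -0.0003] F [-7.3 -0.6  9.5] tq [-0.08  1.16 -0.01] w 0.625 j6 -1.39
```

Home at the expected height of 0.025, with Fz 9.5. I'll release, check the stack height, and go to the collar.

```bash
python3 -m pendant '[{"wx":0,"wy":0,"wz":0,"dx":0,"dy":0,"dz":-0.001,"hand":0.8},{"wx":0,"wy":0,"wz":0,"dx":0,"dy":0,"dz":-0.001,"hand":0.8},{"wx":0,"wy":0,"wz":0,"dx":0,"dy":0,"dz":-0.001,"hand":0.8},{"wx":0,"wy":0,"wz":0,"dx":0,"dy":0,"dz":-0.001,"hand":0.8},{"wx":0,"wy":0,"wz":0,"dx":0,"dy":0,"dz":-0.02,"hand":0.8},{"wx":0,"wy":0,"wz":0,"dx":0,"dy":0,"dz":-0.05,"hand":1},{"wx":0,"wy":0,"wz":0,"dx":0,"dy":0,"dz":-0.055,"hand":1},{"wx":0,"wy":0,"wz":0,"dx":0,"dy":0,"dz":-0.055,"hand":1},{"wx":0,"wy":0,"wz":0,"dx":0,"dy":0,"dz":-0.055,"hand":1}]' | tail -2
python3 -c "
from h import *
stack(); go([.441,-.153,.08],160)"
```

```text
contact_force: [-0.1, 0.4, -0.2]
gripper_width: 0.996
t 30.5 pos [0.6581 0.0312 0.0781] phi 165.88 tilt [ 0.0008 -0.    ] F [-0.1  0.4 -0.2] tq [-0.   -0.02 -0.05] w 0.996 j6 -1.39
stack top z [0.0506 0.0703 0.0713]
shaft [0.6537 0.0325 0.0873]
d [ 0.1648 -0.2314 -0.0028] w [-0.02 -0.08  5.88] rows>= 7
```

```bash
python3 -m pendant '[{"wx":0,"wy":0,"wz":12,"dx":0.1648,"dy":-0.2314,"dz":0,"hand":1},{"wx":0,"wy":0,"wz":12,"dx":0.1648,"dy":-0.2314,"dz":0,"hand":1},{"wx":0,"wy":0,"wz":12,"dx":0.1648,"dy":-0.2314,"dz":0,"hand":1},{"wx":0,"wy":0,"wz":12,"dx":0.1648,"dy":-0.2314,"dz":0,"hand":1},{"wx":0,"wy":0,"wz":12,"dx":0.1648,"dy":-0.2314,"dz":0,"hand":1},{"wx":0,"wy":0,"wz":12,"dx":0.1648,"dy":-0.2314,"dz":0,"hand":1},{"wx":0,"wy":0,"wz":12,"dx":0.1648,"dy":-0.2314,"dz":0,"hand":1},{"wx":0,"wy":0,"wz":12,"dx":0.1648,"dy":-0.2314,"dz":0.04,"hand":1},{"wx":0,"wy":0,"wz":12,"dx":0.1648,"dy":-0.2314,"dz":0.07,"hand":1},{"wx":0,"wy":0,"wz":12,"dx":0.1648,"dy":-0.2314,"dz":0.07,"hand":1},{"wx":0,"wy":0,"wz":12,"dx":0.1648,"dy":-0.2314,"dz":0.07,"hand":1},{"wx":0,"wy":0,"wz":12,"dx":0.1648,"dy":-0.2314,"dz":0.07,"hand":1}]' | tail -2
python3 - <<'E'
from h import *
seewheel(.018,.021,.441,-.152,None)
p,d,c=grab('wrist'); T=T_tool(); X=cloud(d,c)
m=(abs(X[...,2]-.0165)<.003)&(np.hypot(X[...,0]-.441,X[...,1]+.152)<.045)&(d>0)
e=cv2.minEnclosingCircle((X[m][:,:2]*1000).astype('f4')); print('depth circle',e,m.sum())
cc=dict(c); cc['P']=np.linalg.inv(T)@c['P']; zt=T[2,3]*-1; 
print(T[:3,3]); save('d1.png',rect(p,cc,0,0,T[2,3]-.018,.04,.0002))
E
```

```text
contact_force: [-0.2, -0.2, 0.8]
gripper_width: 1.002
t 31.6 pos [ 0.442  -0.1529  0.0085] phi 153.91 tilt [-0.0002  0.0001] F [-0.2 -0.2  0.8] tq [ 0.01  0.   -0.01] w 1.002 j6 -1.61
{'c': array([ 0.4396, -0.1541]), 'dia': array([0.0414, 0.0467]), 'hc': array([ 0.4371, -0.1531]), 'slot': np.float64(-23.2639), 'hdim': array([0.0165, 0.0215])}
c tool [ 0.0026 -0.0022 -0.0085]
hc tool [ 0.0053 -0.0024 -0.0085]
depth circle ((441.6637878417969, -155.03138732910156), 22.14253807067871) 3442
[ 0.44327136 -0.15348782  0.00990322]
```

View pics/d1.png

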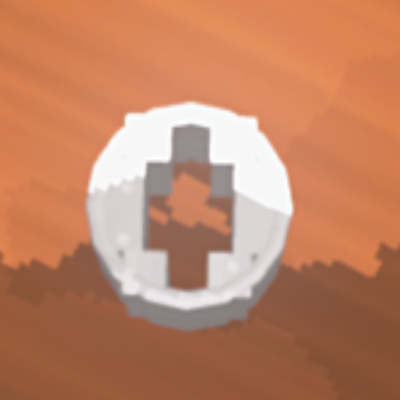

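The collar is seen at (190,203). Its slots run from (191,140) to (188,275), about 1.3° off the tool axis.

```bash
python3 -m pendant '[{"wx":0,"wy":0,"wz":0,"dx":0.0008,"dy":-0.0023,"dz":0.015,"hand":1},{"wx":0,"wy":0,"wz":0,"dx":0.0008,"dy":-0.0023,"dz":0.03,"hand":1},{"wx":0,"wy":0,"wz":0,"dx":0.0008,"dy":-0.0023,"dz":0.041,"hand":1},{"wx":0,"wy":0,"wz":0,"dx":0.0008,"dy":-0.0023,"dz":0.041,"hand":1},{"wx":0,"wy":0,"wz":0,"dx":0.0008,"dy":-0.0023,"dz":0.041,"hand":1}]' | tail -2
python3 -c "
from h import *
where()"
python3 -m pendant '[{"wx":0,"wy":0,"wz":0,"dx":0,"dy":0,"dz":0,"hand":-1},{"wx":0,"wy":0,"wz":0,"dx":0,"dy":0,"dz":0,"hand":-1},{"wx":0,"wy":0,"wz":0,"dx":0,"dy":0,"dz":0,"hand":-1},{"wx":0,"wy":0,"wz":0,"dx":0,"dy":0,"dz":0,"hand":-1},{"wx":0,"wy":0,"wz":0,"dx":0,"dy":0,"dz":0,"hand":-1},{"wx":0,"wy":0,"wz":0,"dx":0,"dy":0,"dz":0,"hand":-1},{"wx":0,"wy":0,"wz":0,"dx":0,"dy":0,"dz":0,"hand":-1}]' | tail -2
python3 -c "
from h import *
where()"
python3 -m pendant '[{"wx":0,"wy":0,"wz":0,"dx":0,"dy":0,"dz":-0.02,"hand":-1},{"wx":0,"wy":0,"wz":0,"dx":0,"dy":0,"dz":-0.06,"hand":-1},{"wx":0,"wy":0,"wz":0,"dx":0,"dy":0,"dz":-0.1,"hand":-1},{"wx":0,"wy":0,"wz":0,"dx":0,"dy":0,"dz":-0.117,"hand":-1},{"wx":0,"wy":0,"wz":0,"dx":0,"dy":0,"dz":-0.117,"hand":-1},{"wx":0,"wy":0,"wz":0,"dx":0,"dy":0,"dz":-0.117,"hand":-1},{"wx":0,"wy":0,"wz":0,"dx":0,"dy":0,"dz":-0.117,"hand":-1}]' | tail -2
python3 -c "
from h import *
where(); go([.6548,.032,.085],166.7)"
```

```text
contact_force: [0.4, 0.3, 0.4]
gripper_width: 1.0
t 32.1 pos [ 0.4401 -0.1546 -0.0326] phi 153.91 tilt [-0.0002  0.0001] F [0.4 0.3 0.4] tq [-0.01  0.03 -0.01] w 1.000 j6 -1.61
contact_force: [-0.8, 0.8, 6.3]
gripper_width: 0.468
t 32.6 pos [ 0.4408 -0.1552 -0.0315] phi 153.88 tilt [ 0.0015 -0.0006] F [-0.8  0.8  6.3] tq [ 0.21  0.24 -0.01] w 0.468 j6 -1.61
contact_force: [0.0, 0.4, -1.9]
gripper_width: 0.466
t 33.2 pos [ 0.4389 -0.1542  0.0827] phi 153.88 tilt [-0.0021  0.0011] F [ 0.   0.4 -1.9] tq [ 0.02 -0.02 -0.  ] w 0.466 j6 -1.61
d [-0.1119  0.2622 -0.0026] w [  0.02  -0.13 -12.82] rows>= 7
```

```bash
python3 -m pendant '[{"wx":0,"wy":0,"wz":-12.8,"dx":-0.1119,"dy":0.2622,"dz":-0.003,"hand":-1},{"wx":0,"wy":0,"wz":-12.8,"dx":-0.1119,"dy":0.2622,"dz":-0.003,"hand":-1},{"wx":0,"wy":0,"wz":-12.8,"dx":-0.1119,"dy":0.2622,"dz":-0.003,"hand":-1},{"wx":0,"wy":0,"wz":-12.8,"dx":-0.1119,"dy":0.2622,"dz":-0.003,"hand":-1},{"wx":0,"wy":0,"wz":-12.8,"dx":-0.1119,"dy":0.2622,"dz":-0.003,"hand":-1},{"wx":0,"wy":0,"wz":-12.8,"dx":-0.1119,"dy":0.2622,"dz":-0.003,"hand":-1},{"wx":0,"wy":0,"wz":-12.8,"dx":-0.1119,"dy":0.2622,"dz":-0.003,"hand":-1},{"wx":0,"wy":0,"wz":-12.8,"dx":-0.1119,"dy":0.2622,"dz":-0.003,"hand":-1},{"wx":0,"wy":0,"wz":-12.8,"dx":-0.1119,"dy":0.2622,"dz":-0.003,"hand":-1},{"wx":0,"wy":0,"wz":-12.8,"dx":-0.1119,"dy":0.2622,"dz":-0.003,"hand":-1},{"wx":0,"wy":0,"wz":-12.8,"dx":-0.1119,"dy":0.2622,"dz":-0.003,"hand":-1}]' | tail -2
python3 - <<'E'
from h import *
where(); T=T_tool(); p,d,c=grab('wrist'); go([.6548,.032,.06],166.7)
cc=dict(c); cc['P']=np.linalg.inv(T)@c['P']; im=rect(p,cc,0,0,-.0495,.04,.0002); save('d2.png',im)
X=cloud(d,c); Y=(X-T[:3,3])@T[:3,:3]
m=(abs(Y[...,2]+.0495)<.006)&(np.hypot(Y[...,0],Y[...,1])<.03)&(d>0); q=Y[m]; print('top z',np.median(q,0),m.sum(),q.min(0),q.max(0))
g=cv2.cvtColor(im,cv2.COLOR_RGB2GRAY).astype('f4')
for lo in range(110,290,12):
    s=cv2.GaussianBlur(g[lo:lo+8].mean(0)[None],(5,1),0)[0]; dd=np.diff(s); print(lo,[(i,int(dd[i])) for i in range(90,320) if abs(dd[i])>6 and abs(dd[i])==abs(dd[i-5:i+6]).max()])
E
```

```text
contact_force: [-1.0, -1.4, -1.7]
gripper_width: 0.467
t 34.1 pos [0.6541 0.0307 0.0853] phi 166.63 tilt [-0.0033 -0.    ] F [-1.  -1.4 -1.7] tq [-0.05 -0.05  0.04] w 0.467 j6 -1.40
d [-0.0001  0.0015  0.0259] w [-0.03 -0.12 -0.09] rows>= 1
top z [ 2.44307073e-03  4.83523471e-05 -4.78391646e-02] 6577 [-0.02202461 -0.02884382 -0.05548774] [ 0.0201692   0.02729222 -0.0435083 ]
110 [(92, 11), (139, 24), (269, -21), (311, -14)]
122 [(95, 11), (129, 16), (183, -26), (224, 28), (276, -11), (308, -14)]
134 [(98, 11), (121, 17), (154, -15), (175, -13), (183, -10), (225, 11), (283, -16), (305, -13)]
146 [(101, 27), (121, -14), (133, -12), (182, -8), (224, 9), (270, 21), (289, -9), (302, -23)]
158 [(104, 29), (157, -10), (249, 11), (299, -26)]
170 [(104, 18), (157, -12), (185, 23), (222, -24), (248, 11), (300, -19)]
182 [(103, 20), (157, -12), (184, 24), (222, -25), (248, 12), (300, -22)]
194 [(103, 19), (162, 17), (184, 10), (222, -14), (248, 12), (300, -20)]
206 [(103, 19), (162, 24), (243, -27), (301, -20)]
218 [(104, 18), (162, 24), (243, -29), (300, -20)]
230 [(105, 17), (161, 29), (243, -30), (297, -19), (319, 7)]
242 [(110, 9), (137, 8), (179, 14), (195, -11), (242, -10), (293, -13), (315, 8)]
254 [(93, -7), (112, 8), (121, 8), (180, 23), (194, -25), (221, 14), (281, -8), (292, -12), (310, 7)]
266 [(98, -8), (112, 30), (127, 7), (181, 19), (193, -8), (221, 13), (274, -9), (292, -33), (305, 7)]
278 [(112, 16), (125, -19), (135, 13), (264, -13), (279, 20), (292, -18)]
```

```bash
python3 -m pendant '[{"wx":0,"wy":0,"wz":0,"dx":0.0003,"dy":0.0004,"dz":0.005,"hand":-1},{"wx":0,"wy":0,"wz":0,"dx":0.0003,"dy":0.0004,"dz":0.015,"hand":-1},{"wx":0,"wy":0,"wz":0,"dx":0.0003,"dy":0.0004,"dz":0.02,"hand":-1},{"wx":0,"wy":0,"wz":0,"dx":0.0003,"dy":0.0004,"dz":0.02,"hand":-1},{"wx":0,"wy":0,"wz":0,"dx":0.0003,"dy":0.0004,"dz":0.02,"hand":-1},{"wx":0,"wy":0,"wz":0,"dx":0.0003,"dy":0.0004,"dz":0.02,"hand":-1}]' | tail -2
python3 -c "
from h import *
where(); go([.6541,.0321,.052],166.7)"
```

```text
contact_force: [-0.3, 0.3, -0.1]
gripper_width: 0.468
t 34.7 pos [0.6556 0.0318 0.0671] phi 166.67 tilt [-0. -0.] F [-0.3  0.3 -0.1] tq [ 0.03 -0.01 -0.  ] w 0.468 j6 -1.40
d [ 0.0015 -0.      0.0151] w [-0.    0.   -0.03] rows>= 1
```

```bash
python3 -m pendant '[{"wx":0,"wy":0,"wz":0,"dx":0.001,"dy":0.0002,"dz":0.004,"hand":-1},{"wx":0,"wy":0,"wz":0,"dx":0.001,"dy":0.0002,"dz":0.008,"hand":-1},{"wx":0,"wy":0,"wz":0,"dx":0.001,"dy":0.0002,"dz":0.012,"hand":-1},{"wx":0,"wy":0,"wz":0,"dx":0.001,"dy":0.0002,"dz":0.015,"hand":-1},{"wx":0,"wy":0,"wz":0,"dx":0.001,"dy":0.0002,"dz":0.018,"hand":-1},{"wx":0,"wy":0,"wz":0,"dx":0.001,"dy":0.0002,"dz":0.021,"hand":-1},{"wx":0,"wy":0,"wz":0,"dx":0.001,"dy":0.0002,"dz":0.021,"hand":-1}]' | tail -2
python3 -c "
from h import *
where()"
python3 -m pendant '[{"wx":0,"wy":0,"wz":0,"dx":0,"dy":0,"dz":0.002,"hand":-1},{"wx":0,"wy":0,"wz":0,"dx":0,"dy":0,"dz":0.004,"hand":-1},{"wx":0,"wy":0,"wz":0,"dx":0,"dy":0,"dz":0.006,"hand":-1},{"wx":0,"wy":0,"wz":0,"dx":0,"dy":0,"dz":0.008,"hand":-1},{"wx":0,"wy":0,"wz":0,"dx":0,"dy":0,"dz":0.008,"hand":-1}]' | tail -2
python3 -c "
from h import *
where()"
```

```text
contact_force: [-0.2, 0.1, -0.2]
gripper_width: 0.469
t 35.3 pos [0.6541 0.0323 0.045 ] phi 166.68 tilt [-0.0016  0.0001] F [-0.2  0.1 -0.2] tq [ 0.02 -0.01  0.  ] w 0.469 j6 -1.40
contact_force: [-4.7, -0.1, 8.4]
gripper_width: 0.466
t 35.7 pos [0.6553 0.0323 0.0404] phi 166.69 tilt [ 0.0007 -0.0002] F [-4.7 -0.1  8.4] tq [ 0.05  0.71 -0.04] w 0.466 j6 -1.40
```

Collar home at 0.0404, as predicted. I'll release it and check its height, then look at the dial.

```bash
python3 -m pendant '[{"wx":0,"wy":0,"wz":0,"dx":0,"dy":0,"dz":-0.002,"hand":0.6},{"wx":0,"wy":0,"wz":0,"dx":0,"dy":0,"dz":-0.002,"hand":0.6},{"wx":0,"wy":0,"wz":0,"dx":0,"dy":0,"dz":-0.002,"hand":0.6},{"wx":0,"wy":0,"wz":0,"dx":0,"dy":0,"dz":-0.002,"hand":0.6},{"wx":0,"wy":0,"wz":0,"dx":0,"dy":0,"dz":-0.02,"hand":0.8},{"wx":0,"wy":0,"wz":0,"dx":0,"dy":0,"dz":-0.05,"hand":1},{"wx":0,"wy":0,"wz":0,"dx":0,"dy":0,"dz":-0.06,"hand":1},{"wx":0,"wy":0,"wz":0,"dx":0,"dy":0,"dz":-0.06,"hand":1},{"wx":0,"wy":0,"wz":0,"dx":0,"dy":0,"dz":-0.06,"hand":1}]' | tail -2
python3 - <<'E'
from h import *
where(); p,d,c=grab('wrist'); X=cloud(d,c); r=np.hypot(X[...,0]-.654,X[...,1]-.0323)
for a,b in ((.0,.006),(.0165,.0195),(.023,.026)):
    m=(r>a)&(r<b)&(d>0)&(X[...,2]<.13); print(a,np.percentile(X[m][:,2],[10,50,90]).round(4))
m=(r<.02)&(X[...,2]>.083)&(X[...,2]<.1); Y=X[m]; A=np.c_[Y[:,:2]-[.654,.0323],np.ones(len(Y))]; print('top plane',np.linalg.lstsq(A,Y[:,2],rcond=None)[0].round(4),m.sum())
go([.627,-.2655,.16],180)
E
```

```text
contact_force: [-0.3, 0.7, -0.6]
gripper_width: 1.003
t 36.5 pos [0.6552 0.0322 0.0985] phi 166.68 tilt [ 0.0015 -0.0001] F [-0.3  0.7 -0.6] tq [ 0.01 -0.    0.05] w 1.003 j6 -1.40
0.0 [0.0848 0.0873 0.0882]
0.0165 [0.0723 0.0879 0.089 ]
0.023 [0.0252 0.0672 0.071 ]
top plane [ 0.0006 -0.0004  0.0879] 2995
d [-0.0421 -0.2961 -0.063 ] w [ -0.    -0.07 -13.32] rows>= 8
```

Collar top measures 0.088 and is flat; allowing for the usual 1.6 mm low reading, that is home. Next is the dial.

```bash
python3 -m pendant '[{"wx":0,"wy":0,"wz":-13.3,"dx":-0.0421,"dy":-0.2961,"dz":-0.063,"hand":1},{"wx":0,"wy":0,"wz":-13.3,"dx":-0.0421,"dy":-0.2961,"dz":-0.063,"hand":1},{"wx":0,"wy":0,"wz":-13.3,"dx":-0.0421,"dy":-0.2961,"dz":-0.063,"hand":1},{"wx":0,"wy":0,"wz":-13.3,"dx":-0.0421,"dy":-0.2961,"dz":-0.063,"hand":1},{"wx":0,"wy":0,"wz":-13.3,"dx":-0.0421,"dy":-0.2961,"dz":-0.063,"hand":1},{"wx":0,"wy":0,"wz":-13.3,"dx":-0.0421,"dy":-0.2961,"dz":-0.063,"hand":1},{"wx":0,"wy":0,"wz":-13.3,"dx":-0.0421,"dy":-0.2961,"dz":-0.063,"hand":1},{"wx":0,"wy":0,"wz":-13.3,"dx":-0.0421,"dy":-0.2961,"dz":-0.063,"hand":1},{"wx":0,"wy":0,"wz":-13.3,"dx":-0.0421,"dy":-0.2961,"dz":-0.063,"hand":1},{"wx":0,"wy":0,"wz":-13.3,"dx":-0.0421,"dy":-0.2961,"dz":-0.063,"hand":1},{"wx":0,"wy":0,"wz":-13.3,"dx":-0.0421,"dy":-0.2961,"dz":-0.063,"hand":1}]' | tail -2
python3 - <<'E'
from h import *
where(); p,d,c=grab('wrist'); np.savez('dial.npz',p=p,d=d,**c); X=cloud(d,c); 
ok=(abs(X[...,0]-.627)<.05)&(abs(X[...,1]+.2655)<.05)&(d>0)
print(np.histogram(X[ok][:,2],bins=np.arange(.03,.09,.004)))
m=ok&(X[...,2]>.066)&(X[...,2]<.08); r=cv2.minAreaRect((X[m][:,:2]*1000).astype('f4')); print('bar',r,np.median(X[m][:,2]))
save('dial.png',np.hstack([rect(p,c,.627,-.2655,.041,.056,.00028),rect(p,c,.627,-.2655,.073,.056,.00028)]))
E
```

```text
contact_force: [0.5, 1.1, -0.5]
gripper_width: 0.998
t 37.4 pos [ 0.6268 -0.2639  0.1591] phi -179.97 tilt [-0.0025  0.0022] F [ 0.5  1.1 -0.5] tq [-0.03 -0.04 -0.04] w 0.998 j6 -2.08
(array([   3,  608, 9019, 1197,  518,   18,   12,   12,   18,   53,  868,
          1,    0,    0]), array([0.03 , 0.034, 0.038, 0.042, 0.046, 0.05 , 0.054, 0.058, 0.062,
       0.066, 0.07 , 0.074, 0.078, 0.082, 0.086]))
bar ((627.3391723632812, -268.1817321777344), (46.72023391723633, 11.984493255615234), 3.9310765266418457) 0.07153767164037167
```

The picture viewer's limit is reached, so I'll read the scale numerically.

```bash
python3 - <<'E'
from h import *
from scipy.signal import find_peaks
D=np.load('dial.npz'); p=D['p']; c=dict(P=D['P'],f=float(D['f']),cx=float(D['cx']),cy=float(D['cy']))
X=cloud(D['d'],c); ok=(abs(X[...,0]-.627)<.05)&(abs(X[...,1]+.268)<.05)&(D['d']>0)
for n,x0,y0,z in (('scale',.6273,-.2682,.0425),('top',.6273,-.2682,.073)):
    im=rect(p,c,x0,y0,z,.056,.00028); g=cv2.cvtColor(im,cv2.COLOR_RGB2GRAY)
    pol=cv2.warpPolar(g,(200,720),(200,200),200,cv2.WARP_POLAR_LINEAR) # angle from +col(y) toward +row(x)
    if n=='scale':
        for r in range(40,170,8): print('r mm %.1f'%(r*.28),int(np.median(pol[:,r])),int(pol[:,r].max()),end=' | ')
        print()
        for lo,hi in ((80,95),(95,105),(105,115),(115,125),(125,140)):
            s=pol[:,lo:hi].mean(1); k,_=find_peaks(np.r_[s,s],prominence=25,width=2); print('r',lo*.28,hi*.28,[(round(90-(i%720)/2,1),int(s[i%720])) for i in k if 360<=i<1080])
    else:
        hh=np.radians(3.9); 
        for s in (1,-1):
            print('bar end',s,[int(g[int(200+s*t*np.cos(hh)/.28),int(200+s*t*np.sin(hh)/.28)]) for t in range(0,25,2)])
        t=np.arange(-24,25,2)
        for w in (-4,0,4): print(w,[int(g[int(200+(a*np.cos(hh)-w*np.sin(hh))/.28),int(200+(a*np.sin(hh)+w*np.cos(hh))/.28)]) for a in t])
E
```

```text
r mm 11.2 239 248 | r mm 13.4 241 248 | r mm 15.7 242 248 | r mm 17.9 242 248 | r mm 20.2 242 248 | r mm 22.4 242 249 | r mm 24.6 171 248 | r mm 26.9 131 248 | r mm 29.1 130 248 | r mm 31.4 128 247 | r mm 33.6 125 254 | r mm 35.8 123 251 | r mm 38.1 122 252 | r mm 40.3 122 255 | r mm 42.6 120 254 | r mm 44.8 119 255 | r mm 47.0 117 253 | 
r 22.400000000000002 26.6 [(np.float64(24.0), 200), (np.float64(2.5), 248), (np.float64(-63.0), 210)]
r 26.6 29.400000000000002 [(np.float64(3.5), 248), (np.float64(0.0), 248)]
r 29.400000000000002 32.2 [(np.float64(0.0), 247), (np.float64(-72.5), 166)]
r 32.2 35.0 [(np.float64(1.5), 198), (np.float64(-75.0), 252)]
r 35.0 39.2 [(np.float64(-75.0), 251)]
bar end 1 [240, 246, 247, 248, 248, 247, 247, 248, 248, 247, 248, 241, 147]
bar end -1 [240, 241, 240, 241, 241, 240, 241, 241, 154, 157, 157, 141, 96]
-4 [106, 135, 146, 156, 224, 232, 231, 235, 233, 233, 231, 234, 233, 235, 231, 227, 225, 229, 227, 227, 227, 230, 228, 152, 121]
0 [96, 141, 157, 157, 154, 241, 241, 240, 241, 241, 240, 241, 240, 246, 247, 248, 248, 247, 247, 248, 248, 247, 248, 241, 147]
4 [93, 139, 153, 155, 155, 155, 221, 236, 236, 237, 233, 234, 229, 232, 232, 234, 223, 219, 215, 220, 219, 218, 214, 148, 121]
```

```bash
python3 - <<'E'
from h import *
from scipy.signal import find_peaks
D=np.load('dial.npz'); p=D['p']; c=dict(P=D['P'],f=float(D['f']),cx=float(D['cx']),cy=float(D['cy']))
for z in (.0425,.045):
    im=rect(p,c,.6273,-.2682,z,.056,.00028); g=cv2.cvtColor(im,cv2.COLOR_RGB2GRAY)
    pol=cv2.warpPolar(g,(200,720),(200,200),200,cv2.WARP_POLAR_LINEAR)
    for lo,hi in ((115,125),(125,135),(135,145),(145,155),(155,165)):
        s=cv2.GaussianBlur(pol[:,lo:hi].mean(1)[:,None],(1,5),0)[:,0]; k,q=find_peaks(np.r_[s,s],prominence=12,width=1); print(z,'r %.0f-%.0f'%(lo*.28,hi*.28),[(float(90-(i%720)/2),int(s[i%720]),round(float(w)/2,1)) for i,w in zip(k,q['widths']) if 360<=i<1080])
im=rect(p,c,.6273,-.2682,.073,.056,.00028); hh=np.radians(3.9)
for a in (-12,-6,6,12,20): print(a,[im[int(200+(a*np.cos(hh)-w*np.sin(hh))/.28),int(200+(a*np.sin(hh)+w*np.cos(hh))/.28)].tolist() for w in (-4,-2,0,2,4)])
E
```

```text
0.0425 r 32-35 [(-135.0, 135, 58.6), (1.5, 197, 6.9), (-74.5, 251, 9.6)]
0.0425 r 35-38 [(-133.0, 134, 7.0), (-74.5, 250, 9.0)]
0.0425 r 38-41 [(-93.0, 168, 3.7), (-112.5, 165, 3.5), (-133.0, 135, 6.5), (-152.0, 101, 3.0), (-172.0, 100, 3.2), (-240.0, 129, 46.9), (28.0, 202, 3.7), (8.0, 209, 3.5), (-12.5, 206, 3.5), (-33.0, 187, 3.5), (-53.0, 191, 3.5), (-74.5, 250, 8.6)]
0.0425 r 41-43 [(-93.0, 251, 4.1), (-112.5, 249, 3.8), (-132.5, 218, 3.4), (-152.0, 220, 3.4), (-171.5, 227, 3.5), (-240.0, 128, 46.8), (28.0, 247, 3.9), (8.0, 248, 3.8), (-12.5, 247, 3.8), (-32.5, 247, 3.6), (-53.0, 248, 3.8), (-74.0, 250, 7.1)]
0.0425 r 43-46 [(-92.5, 249, 3.6), (-112.5, 249, 3.7), (-132.5, 229, 3.4), (-152.0, 230, 3.3), (-171.5, 227, 3.3), (-244.5, 126, 44.5), (28.5, 242, 3.5), (8.0, 244, 3.6), (-12.5, 243, 3.5), (-32.5, 244, 3.5), (-52.5, 245, 3.7), (-74.0, 250, 7.7)]
0.045 r 32-35 [(-137.5, 135, 58.7), (-239.0, 132, 50.3), (1.5, 161, 6.5), (-75.5, 251, 9.6)]
0.045 r 35-38 [(-134.0, 134, 6.6), (8.0, 133, 2.7), (-75.5, 250, 9.1)]
0.045 r 38-41 [(-94.0, 184, 3.7), (-113.5, 170, 3.7), (-134.0, 134,
[... 413 characters left out ...]
50, 7.1)]
0.045 r 43-46 [(-93.5, 249, 3.6), (-113.5, 249, 3.7), (-133.0, 230, 3.3), (-152.5, 229, 3.3), (-172.0, 225, 3.3), (-244.0, 126, 44.5), (28.5, 220, 3.3), (8.0, 217, 3.4), (-12.5, 220, 3.4), (-32.5, 222, 3.5), (-53.0, 225, 3.5), (-74.5, 250, 7.6)]
-12 [[231, 231, 230], [239, 238, 238], [242, 241, 240], [236, 235, 234], [223, 221, 220]]
-6 [[234, 233, 232], [239, 238, 238], [241, 241, 240], [241, 241, 240], [238, 237, 237]]
6 [[228, 227, 226], [241, 242, 244], [247, 248, 248], [237, 237, 239], [235, 234, 233]]
12 [[228, 227, 226], [241, 241, 242], [247, 247, 247], [235, 236, 237], [216, 214, 214]]
20 [[229, 228, 227], [240, 242, 243], [248, 248, 248], [237, 237, 239], [215, 214, 214]]
```

The marks are at headings 28, 8, -12.5, … and the long sixth mark is at about -72.5°, after allowing for eccentricity. The pointer is at +3.9°, so the dial has to turn clockwise by about 76.3°.

```bash
python3 -c "
from h import *
where(); go([.6278,-.2682,.1],183.9)"
```

```text
t 37.5 pos [ 0.627  -0.2635  0.1593] phi -179.93 tilt [-0.0023  0.0018] F [ 0.2  1.2 -0.2] tq [-0.01 -0.02  0.05] w 0.998 j6 -2.08
d [-0.0009 -0.0048  0.0593] w [ 0.11 -0.13 -3.83] rows>= 2
```

```bash
python3 -m pendant '[{"wx":0,"wy":0,"wz":-3.8,"dx":-0.0009,"dy":-0.0035,"dz":0.03,"hand":1},{"wx":0,"wy":0,"wz":-3.8,"dx":-0.0009,"dy":-0.0035,"dz":0.06,"hand":0.4},{"wx":0,"wy":0,"wz":-3.8,"dx":-0.0009,"dy":-0.0035,"dz":0.08,"hand":0.2},{"wx":0,"wy":0,"wz":-3.8,"dx":-0.0009,"dy":-0.0035,"dz":0.08,"hand":0},{"wx":0,"wy":0,"wz":-3.8,"dx":-0.0009,"dy":-0.0035,"dz":0.08,"hand":0},{"wx":0,"wy":0,"wz":-3.8,"dx":-0.0009,"dy":-0.0035,"dz":0.08,"hand":0}]' | tail -2
python3 -c "
from h import *
where(); go([.6278,-.2682,.0245],183.9)
p,d,c=grab('wrist'); T=T_tool(); X=cloud(d,c); Y=(X-T[:3,3])@T[:3,:3]
m=(abs(X[...,2]-.0715)<.004)&(abs(Y[...,0])<.03)&(abs(Y[...,1])<.02)&(d>0); print(cv2.minAreaRect((X[m][:,:2]*1000).astype('f4')),m.sum())
m=(d>0)&(abs(Y[...,1])>.018)&(abs(Y[...,1])<.06)&(Y[...,0]>.007)&(Y[...,0]<.014)&(Y[...,2]>-.07)&(Y[...,2]<-.02); print('tip hist',np.histogram(Y[m][:,2],bins=np.arange(-.07,-.015,.005)))"
```

```text
contact_force: [0.6, -0.2, 1.7]
gripper_width: 0.499
t 38.0 pos [ 0.6293 -0.2684  0.0825] phi -176.14 tilt [ 0.0016 -0.0008] F [ 0.6 -0.2  1.7] tq [ 0.06  0.   -0.02] w 0.499 j6 -2.15
d [0.0016 0.0003 0.058 ] w [-0.05  0.09 -0.04] rows>= 2
((627.15966796875, -268.5235290527344), (46.526206970214844, 11.511820793151855), 4.178707599639893) 1673
tip hist (array([379, 461, 449, 426, 379, 294, 111,   7,   0,   0,   0]), array([-0.07 , -0.065, -0.06 , -0.055, -0.05 , -0.045, -0.04 , -0.035,
       -0.03 , -0.025, -0.02 , -0.015]))
```

Aligned. I'll go down and close on the bar.

```bash
python3 -m pendant '[{"wx":0,"wy":0,"wz":0,"dx":0.001,"dy":0.0003,"dz":0.02,"hand":0},{"wx":0,"wy":0,"wz":0,"dx":0.001,"dy":0.0003,"dz":0.04,"hand":0},{"wx":0,"wy":0,"wz":0,"dx":0.001,"dy":0.0003,"dz":0.056,"hand":0},{"wx":0,"wy":0,"wz":0,"dx":0.001,"dy":0.0003,"dz":0.056,"hand":0},{"wx":0,"wy":0,"wz":0,"dx":0.001,"dy":0.0003,"dz":0.056,"hand":0},{"wx":0,"wy":0,"wz":0,"dx":0.001,"dy":0.0003,"dz":0.056,"hand":-1},{"wx":0,"wy":0,"wz":0,"dx":0.001,"dy":0.0003,"dz":0.056,"hand":-1},{"wx":0,"wy":0,"wz":0,"dx":0.001,"dy":0.0003,"dz":0.056,"hand":-1},{"wx":0,"wy":0,"wz":0,"dx":0.001,"dy":0.0003,"dz":0.056,"hand":-1},{"wx":0,"wy":0,"wz":0,"dx":0.001,"dy":0.0003,"dz":0.056,"hand":-1},{"wx":0,"wy":0,"wz":0,"dx":0.001,"dy":0.0003,"dz":0.056,"hand":-1}]' | tail -2
python3 -c "
from h import *
where()"
```

```text
contact_force: [-1.0, 0.7, 5.6]
gripper_width: 0.114
t 38.9 pos [ 0.6285 -0.2693  0.0273] phi -176.22 tilt [ 0.0026 -0.0012] F [-1.   0.7  5.6] tq [0.22 0.13 0.11] w 0.114 j6 -2.15
```

```bash
python3 -m pendant '[{"wx":0,"wy":0,"wz":6,"dx":0,"dy":0,"dz":-0.001,"hand":-1},{"wx":0,"wy":0,"wz":12,"dx":0,"dy":0,"dz":-0.001,"hand":-1},{"wx":0,"wy":0,"wz":18,"dx":0,"dy":0,"dz":-0.001,"hand":-1},{"wx":0,"wy":0,"wz":24,"dx":0,"dy":0,"dz":-0.001,"hand":-1},{"wx":0,"wy":0,"wz":30,"dx":0,"dy":0,"dz":-0.001,"hand":-1},{"wx":0,"wy":0,"wz":36,"dx":0,"dy":0,"dz":-0.001,"hand":-1},{"wx":0,"wy":0,"wz":42,"dx":0,"dy":0,"dz":-0.001,"hand":-1},{"wx":0,"wy":0,"wz":48,"dx":0,"dy":0,"dz":-0.001,"hand":-1},{"wx":0,"wy":0,"wz":54,"dx":0,"dy":0,"dz":-0.001,"hand":-1},{"wx":0,"wy":0,"wz":60,"dx":0,"dy":0,"dz":-0.001,"hand":-1},{"wx":0,"wy":0,"wz":66,"dx":0,"dy":0,"dz":-0.001,"hand":-1},{"wx":0,"wy":0,"wz":71,"dx":0,"dy":0,"dz":-0.001,"hand":-1},{"wx":0,"wy":0,"wz":74,"dx":0,"dy":0,"dz":-0.001,"hand":-1},{"wx":0,"wy":0,"wz":76.3,"dx":0,"dy":0,"dz":-0.001,"hand":-1},{"wx":0,"wy":0,"wz":76.3,"dx":0,"dy":0,"dz":-0.001,"hand":-1},{"wx":0,"wy":0,"wz":76.3,"dx":0,"dy":0,"dz":-0.001,"hand":-1}]' | tail -2
python3 -c "
from h import *
where()"
python3 -m pendant '[{"wx":0,"wy":0,"wz":0,"dx":0,"dy":0,"dz":0,"hand":0},{"wx":0,"wy":0,"wz":0,"dx":0,"dy":0,"dz":0,"hand":0},{"wx":0,"wy":0,"wz":0,"dx":0,"dy":0,"dz":0,"hand":0},{"wx":0,"wy":0,"wz":0,"dx":0,"dy":0,"dz":0,"hand":0},{"wx":0,"wy":0,"wz":0,"dx":0,"dy":0,"dz":-0.03,"hand":0},{"wx":0,"wy":0,"wz":0,"dx":0,"dy":0,"dz":-0.06,"hand":0.5},{"wx":0,"wy":0,"wz":0,"dx":0,"dy":0,"dz":-0.1,"hand":1},{"wx":0,"wy":0,"wz":0,"dx":0,"dy":0,"dz":-0.13,"hand":1},{"wx":0,"wy":0,"wz":0,"dx":0,"dy":0,"dz":-0.13,"hand":1},{"wx":0,"wy":0,"wz":0,"dx":0,"dy":0,"dz":-0.13,"hand":1},{"wx":0,"wy":0,"wz":0,"dx":0,"dy":0,"dz":-0.13,"hand":1}]' | tail -2
cat > dial.py <<'E'
from h import *
from scipy.signal import find_peaks
where(); p,d,c=grab('wrist'); np.savez('dial2.npz',p=p,d=d,**c); X=cloud(d,c)
m=(abs(X[...,0]-.627)<.05)&(abs(X[...,1]+.2682)<.05)&(d>0)&(X[...,2]>.066)&(X[...,2]<.08)
r=cv2.minAreaRect((X[m][:,:2]*1000).astype('f4')); print('bar',r)
x0,y0=np.array(r[0])/1000
im=rect(p,c,x0,y0,.0425,.056,.00028); g=cv2.cvtColor(im,cv2.COLOR_RGB2GRAY)
pol=cv2.warpPolar(g,(200,720),(200,200),200,cv2.WARP_POLAR_LINEAR); s=cv2.GaussianBlur(pol[:,145:160].mean(1)[:,None],(1,5),0)[:,0]
k,q=find_peaks(np.r_[s,s],prominence=25,width=1); print([(float(90-(i%720)/2),round(float(w)/2,1)) for i,w in zip(k,q['widths']) if 360<=i<1080])
# bar direction from image: PCA of points
Y=X[m][:,:2]; Y=Y-Y.mean(0); u=np.linalg.svd(Y,full_matrices=False)[2][0]; print('pca heading',np.degrees(np.arctan2(u[1],u[0])))
im=rect(p,c,x0,y0,.073,.056,.00028)
for h in (-r[2],-73):
    hh=np.radians(h); print(h,[[im[int(200+(a*np.cos(hh)-w*np.sin(hh))/.28),int(200+(a*np.sin(hh)+w*np.cos(hh))/.28)].mean().round() for w in (-4,0,4)] for a in (-18,-12,-6,6,12,18)])
E
python3 dial.py
```

```text
contact_force: [2.0, -0.0, 3.6]
gripper_width: 0.115
t 40.3 pos [ 0.6283 -0.2695  0.0273] phi 107.53 tilt [ 0.0025 -0.0015] F [ 2.  -0.   3.6] tq [-0.12 -0.24 -0.01] w 0.115 j6 -0.82
contact_force: [-0.1, -0.1, -0.6]
gripper_width: 1.001
t 41.2 pos [ 0.6268 -0.2685  0.1553] phi 107.49 tilt [-0.001   0.0005] F [-0.1 -0.1 -0.6] tq [ 0.02 -0.01  0.01] w 1.001 j6 -0.82
bar ((627.4324951171875, -268.2137756347656), (11.89773941040039, 46.5631217956543), 17.90955924987793)
[(-92.5, 3.9), (-112.5, 3.8), (-132.5, 3.9), (-152.5, 3.4), (-172.5, 3.6), (87.5, 31.0), (29.0, 3.8), (8.5, 3.8), (-11.5, 4.8), (-32.0, 3.7), (-52.0, 3.9), (-73.5, 6.8)]
pca heading -72.92511394714273
-17.90955924987793 [[np.float64(233.0), np.float64(222.0), np.float64(151.0)], [np.float64(234.0), np.float64(214.0), np.float64(152.0)], [np.float64(146.0), np.float64(135.0), np.float64(151.0)], [np.float64(236.0), np.float64(193.0), np.float64(228.0)], [np.float64(229.0), np.float64(232.0), np.float64(236.0)], [np.float64(107.0), np.float64(132.0), np.float64(169.0)]]
-73 [[np.float64(151.0), np.float64(153.0), np.float64(145.0)], [np.float64(148.0), np.float64(152.0), np.float64(140.0)], [np.float64(150.0), np.float64(152.0), np.float64(141.0)], [np.float64(223.0), np.float64(247.0), np.float64(227.0)], [np.float64(218.0), np.float64(248.0), np.float64(222.0)], [np.float64(223.0), np.float64(248.0), np.float64(227.0)]]
```

Pointer at about -72.5°, long mark at about -72.5 to -73.5°, so they line up. Next I'll locate the treadle.

```bash
python3 - <<'E'
from h import *
D=np.load('top.npz'); p,d=D['p'],D['d']; c=dict(P=D['P'],f=float(D['f']),cx=float(D['cx']),cy=float(D['cy'])); X=cloud(d,c)
m=(abs(X[...,0]-.42)<.09)&(abs(X[...,1]+.349)<.08)&(d>0)&(X[...,2]>.019)&(X[...,2]<.07)
Y=X[m]
for _ in range(4):
    A=np.c_[Y[:,:2],np.ones(len(Y))]; s=np.linalg.lstsq(A,Y[:,2],rcond=None)[0]; Z=X[m]; Y=Z[abs(Z@[s[0],s[1],-1]+s[2])<.003]
h=np.arctan2(-s[1],-s[0]); print('plane',s,'heading',np.degrees(h),len(Y), cv2.minAreaRect((Y[:,:2]*1000).astype('f4')))
u=np.array([np.cos(h),np.sin(h)]); v=np.array([-u[1],u[0]]); o=Y[:,:2].mean(0); a=(Y[:,:2]-o)@u; b=(Y[:,:2]-o)@v
print('o',o,'along',np.percentile(a,[0,1,99,100]),'across',np.percentile(b,[0,1,99,100]))
zmax=Y[:,2].max(); print(zmax)
xh=lambda z:None
# pad: where the plane is, 90 mm from the hinge; hinge at the low end
for back in (.010,.014,.02): 
    q=o+u*(np.percentile(a,1)+back)+v*(b.max()+b.min())/2; print(back,q.round(4),'z',(s[0]*q[0]+s[1]*q[1]+s[2]).round(4))
go([.39,-.353,.12],180); where()
E
```

```text
plane [-0.29969557 -0.03398808  0.15766782] heading 6.4701938892412185 893 ((425.9324951171875, -348.578125), (120.66261291503906, 91.5247802734375), 7.181621074676514)
o [ 0.42275549 -0.34864537] along [-0.05724332 -0.05621065  0.05671743  0.06400106] across [-0.0453444  -0.04062973  0.04128026  0.04607084]
0.06257735311105028
0.01 [ 0.3768 -0.3535] z 0.0568
0.014 [ 0.3808 -0.353 ] z 0.0556
0.02 [ 0.3867 -0.3524] z 0.0537
d [-0.01   -0.2508  0.0346] w [-2.000e-02 -2.000e-01 -7.251e+01] rows>= 11
t 41.2 pos [ 0.6263 -0.2682  0.154 ] phi 107.49 tilt [-0.0029  0.0016] F [0.7 0.1 0.1] tq [-0.01 -0.01 -0.01] w 1.002 j6 -0.82
```

```bash
python3 -m pendant '[{"wx":0,"wy":0,"wz":0,"dx":-0.0095,"dy":-0.2507,"dz":0,"hand":-1},{"wx":0,"wy":0,"wz":0,"dx":-0.0095,"dy":-0.2507,"dz":0,"hand":-1},{"wx":0,"wy":0,"wz":0,"dx":-0.0095,"dy":-0.2507,"dz":0,"hand":-1},{"wx":0,"wy":0,"wz":0,"dx":-0.0095,"dy":-0.2507,"dz":0,"hand":-1},{"wx":0,"wy":0,"wz":0,"dx":-0.0095,"dy":-0.2507,"dz":0,"hand":-1},{"wx":0,"wy":0,"wz":0,"dx":-0.0095,"dy":-0.2507,"dz":0,"hand":-1},{"wx":0,"wy":0,"wz":0,"dx":-0.0095,"dy":-0.2507,"dz":0.03,"hand":-1},{"wx":0,"wy":0,"wz":0,"dx":-0.0095,"dy":-0.2507,"dz":0.06,"hand":-1},{"wx":0,"wy":0,"wz":0,"dx":-0.0095,"dy":-0.2507,"dz":0.09,"hand":-1},{"wx":0,"wy":0,"wz":0,"dx":-0.0095,"dy":-0.2507,"dz":0.1,"hand":-1},{"wx":0,"wy":0,"wz":0,"dx":-0.0095,"dy":-0.2507,"dz":0.1,"hand":-1}]' | tail -2
python3 - <<'E'
from h import *
where(); go([.39,-.3525,.03],107.5)
p,d,c=grab('wrist'); T=T_tool(); X=cloud(d,c); Y=(X-T[:3,3])@T[:3,:3]
m=(d>0)&(abs(Y[...,1])<.035)&(Y[...,0]>.006)&(Y[...,0]<.014)&(Y[...,2]>-.07)&(Y[...,2]<.03); print('finger z hist',np.histogram(Y[m][:,2],bins=np.arange(-.07,.031,.005))[0])
X0=cloud(np.load('top.npz')['d'],c)
# last look at the drum before the treadle
p,d,c=grab('top'); X=cloud(d,c)
for n,x,y in (('drum',.654,.0323),('A',.4643,-.012),('B',.4496,.0976),('C',.4246,.2481),('collar',.4417,-.155),('tray',.627,.279)):
    m=(np.hypot(X[...,0]-x,X[...,1]-y)<.019)&(d>0); print(n,np.percentile(X[m][:,2],[10,50,90]).round(3))
E
```

```text
contact_force: [-0.6, 0.9, 0.5]
gripper_width: 0.0
t 42.1 pos [ 0.3881 -0.3498  0.0508] phi 107.47 tilt [-0.0067  0.0081] F [-0.6  0.9  0.5] tq [-0.   -0.05 -0.02] w 0.000 j6 -1.18
d [-0.0033  0.001   0.0207] w [-0.23 -0.56 -0.02] rows>= 1
finger z hist [381 192 366 353 307 268 157  29   0   0   0   0 244 525 441 381  34   0
   0   0]
drum [0.073 0.086 0.091]
A [-0.005 -0.001  0.003]
B [-0.005 -0.002  0.002]
C [-0.005 -0.001  0.003]
collar [-0.006 -0.002  0.002]
tray [0.001 0.013 0.018]
```

Everything is in place on the drum. I'll come down to just above the plate and feel for contact.

```bash
python3 -m pendant '[{"wx":0,"wy":0,"wz":0,"dx":0,"dy":0,"dz":0.015,"hand":-1},{"wx":0,"wy":0,"wz":0,"dx":0,"dy":0,"dz":0.025,"hand":-1},{"wx":0,"wy":0,"wz":0,"dx":0,"dy":0,"dz":0.03,"hand":-1},{"wx":0,"wy":0,"wz":0,"dx":0,"dy":0,"dz":0.03,"hand":-1},{"wx":0,"wy":0,"wz":0,"dx":0,"dy":0,"dz":0.03,"hand":-1}]' | tail -2
python3 -c "
from h import *
where()"
python3 -m pendant '[{"wx":0,"wy":0,"wz":0,"dx":0,"dy":0,"dz":0.002,"hand":-1},{"wx":0,"wy":0,"wz":0,"dx":0,"dy":0,"dz":0.002,"hand":-1},{"wx":0,"wy":0,"wz":0,"dx":0,"dy":0,"dz":0.002,"hand":-1}]' | tail -2
python3 -c "
from h import *
where()"
```

```text
contact_force: [-0.2, -0.3, -0.5]
gripper_width: 0.006
t 42.7 pos [ 0.3913 -0.3533  0.0265] phi 107.49 tilt [ 0.0002 -0.0002] F [-0.2 -0.3 -0.5] tq [0.02 0.05 0.  ] w 0.006 j6 -1.18
contact_force: [0.7, -0.5, 0.1]
gripper_width: -0.002
t 42.9 pos [ 0.3913 -0.3534  0.0246] phi 107.48 tilt [ 0.0004 -0.0006] F [ 0.7 -0.5  0.1] tq [-0.03 -0.03  0.02] w -0.002 j6 -1.18
```

```bash
python3 -m pendant '[{"wx":0,"wy":0,"wz":0,"dx":0,"dy":0,"dz":0.003,"hand":-1},{"wx":0,"wy":0,"wz":0,"dx":0,"dy":0,"dz":0.003,"hand":-1}]' | tail -2
python3 -c "
from h import *
where()"
python3 -m pendant '[{"wx":0,"wy":0,"wz":0,"dx":0,"dy":0,"dz":0.003,"hand":-1},{"wx":0,"wy":0,"wz":0,"dx":0,"dy":0,"dz":0.003,"hand":-1}]' | tail -2
python3 -c "
from h import *
where()"
```

```text
contact_force: [0.6, -1.2, 2.2]
gripper_width: 0.001
t 43.1 pos [ 0.3913 -0.3537  0.0213] phi 107.48 tilt [ 0.0005 -0.0012] F [ 0.6 -1.2  2.2] tq [-0.11 -0.05  0.06] w 0.001 j6 -1.18
contact_force: [0.6, -1.2, 3.7]
gripper_width: -0.004
t 43.2 pos [ 0.3913 -0.3538  0.0183] phi 107.48 tilt [ 0.0006 -0.0014] F [ 0.6 -1.2  3.7] tq [-0.25  0.04  0.01] w -0.004 j6 -1.18
```

```bash
python3 -m pendant '[{"wx":0,"wy":0,"wz":0,"dx":0,"dy":0,"dz":0.008,"hand":-1},{"wx":0,"wy":0,"wz":0,"dx":0,"dy":0,"dz":0.015,"hand":-1},{"wx":0,"wy":0,"wz":0,"dx":0,"dy":0,"dz":0.019,"hand":-1},{"wx":0,"wy":0,"wz":0,"dx":0,"dy":0,"dz":0.022,"hand":-1},{"wx":0,"wy":0,"wz":0,"dx":0,"dy":0,"dz":0.022,"hand":-1}]' | tail -2
python3 -c "
from h import *
where()"
```

```text
contact_force: [-6.5, 1.0, 13.1]
gripper_width: 0.005
t 43.7 pos [ 0.3905 -0.3545 -0.0019] phi 107.51 tilt [-0.0026 -0.0013] F [-6.5  1.  13.1] tq [ 0.11  1.38 -0.01] w 0.005 j6 -1.18
```

```bash
python3 -m pendant '[{"wx":0,"wy":0,"wz":0,"dx":0,"dy":0,"dz":0.002,"hand":-1},{"wx":0,"wy":0,"wz":0,"dx":0,"dy":0,"dz":0.002,"hand":-1},{"wx":0,"wy":0,"wz":0,"dx":0,"dy":0,"dz":0.002,"hand":-1},{"wx":0,"wy":0,"wz":0,"dx":0,"dy":0,"dz":0.002,"hand":-1},{"wx":0,"wy":0,"wz":0,"dx":0,"dy":0,"dz":0.002,"hand":-1}]' | tail -2
python3 -c "
from h import *
where()"
python3 -m pendant '[{"wx":0,"wy":0,"wz":0,"dx":0,"dy":0,"dz":-0.01,"hand":-1},{"wx":0,"wy":0,"wz":0,"dx":0,"dy":0,"dz":-0.025,"hand":-1},{"wx":0,"wy":0,"wz":0,"dx":0,"dy":0,"dz":-0.05,"hand":-1},{"wx":0,"wy":0,"wz":0,"dx":0,"dy":0,"dz":-0.09,"hand":-1},{"wx":0,"wy":0,"wz":0,"dx":0,"dy":0,"dz":-0.13,"hand":-1},{"wx":0,"wy":0,"wz":0,"dx":0,"dy":0,"dz":-0.15,"hand":-1},{"wx":0,"wy":0,"wz":0,"dx":0,"dy":0,"dz":-0.15,"hand":-1},{"wx":0,"wy":0,"wz":0,"dx":0,"dy":0,"dz":-0.15,"hand":-1}]' | tail -2
python3 - <<'E'
from h import *
where()
p,d,c=grab('top'); X=cloud(d,c); D=np.load('top.npz'); X0=cloud(D['d'],dict(P=D['P'],f=float(D['f']),cx=float(D['cx']),cy=float(D['cy'])))
for n,x,y,r in (('drum',.654,.0323,.02),('worn/tray',.627,.279,.02),('tub',.432,.373,.04),('tube',.514,.487,.03),('driver',.605,-.455,.03)):
    m=np.hypot(X0[...,0]-x,X0[...,1]-y)<r; print(n,np.percentile(X[m][:,2],[10,50,90]).round(3),'was',np.percentile(X0[m][:,2],[10,50,90]).round(3))
df=cv2.absdiff(p,D['p']).max(-1)>60; df=cv2.morphologyEx(df.astype('u1'),cv2.MORPH_OPEN,np.ones((3,3))); n,l,st,ce=cv2.connectedComponentsWithStats(df); print([(np.round(X0[int(e[1]),int(e[0])],2).tolist(),int(s[4])) for s,e in zip(st[1:],ce[1:]) if s[4]>15])
p,d,c=grab('scene'); X=cloud(d,c); m=(np.hypot(X[...,0]-.654,X[...,1]-.0323)<.03)&(X[...,2]>.02); print('drum scene max z',np.percentile(X[m][:,2],98))
E
```

```text
contact_force: [-11.1, 4.2, 22.6]
gripper_width: -0.0
t 44.1 pos [ 0.3905 -0.3546 -0.0023] phi 107.51 tilt [-0.003  -0.0012] F [-11.1   4.2  22.6] tq [0.78 1.97 0.01] w -0.000 j6 -1.18
contact_force: [0.2, -0.2, -0.7]
gripper_width: 0.001
t 44.8 pos [ 0.3916 -0.3536  0.1454] phi 107.48 tilt [ 0.0018 -0.0019] F [ 0.2 -0.2 -0.7] tq [-0.05  0.01 -0.03] w 0.001 j6 -1.18
drum [0.068 0.081 0.09 ] was [0.038 0.046 0.085]
worn/tray [0.001 0.013 0.018] was [-0.001  0.003  0.006]
tub [-0.     0.006  0.04 ] was [-0.     0.006  0.04 ]
tube [0.005 0.126 0.162] was [0.006 0.125 0.16 ]
driver [-0.004  0.014  0.025] was [-0.004  0.014  0.024]
[([0.63, 0.28, -0.0], 196), ([0.62, -0.25, 0.04], 23), ([0.61, -0.26, 0.06], 18), ([0.44, -0.42, -0.01], 893), ([0.47, -0.01, -0.0], 300), ([0.45, 0.1, 0.0], 308), ([0.45, -0.16, -0.0], 170), ([0.39, -0.49, -0.01], 1201), ([0.43, 0.25, -0.0], 311), ([0.32, -0.3, -0.0], 122), ([0.15, -0.12, -0.0], 1225), ([0.24, -0.43, -0.0], 29), ([0.19, 0.1, -0.0], 117), ([0.17, 0.18, -0.0], 216), ([0.04, 0.5, -0.0], 6531), ([0.07, 0.17, 0.0], 2853), ([0.15, 0.07, -0.0], 38), ([0.1, 0.05, 0.01], 227), ([0.18, 0.46, 0.55], 54), ([0.15, 0.43, 0.56], 233), ([0.05, 0.05, 0.07], 311), ([0.14, 0.45, 0.57], 335), ([0.07, -0.05, 0.28], 480), ([0.04, 0.0, 0.32], 1262), ([-0.03, 0.1, 0.01], 241)]
drum scene max z 0.0913774897679569
```

```bash
python3 -c "
from h import *
print(job.job_done()); where()"
```

```text
the job is handed in; nothing more can be done
None
the job is handed in; nothing more can be done
```

The drum is rebuilt and the job is handed in, at about 45 s on the robot's clock, with no move refused.

- **Worn wheel:** it is in the scrap tray. The final top-camera depth shows it inside, about 13 mm above the tray floor.
- **New wheels and collar:** all three tan wheels and then the steel collar are on the keyed spindle. Each met resistance at its expected home height. The collar top reads 0.088 m and is flat. With the depth camera's steady 1.6 mm low reading, that matches the nominal 0.090 m.
- **Dial:** the pointer is at about -72.1° to -72.9°. The long mark reads -73.5° directly, or -72.2° from a fit to all the marks, so the agreement is about 1°.
- **Treadle:** I pressed it last. In the last 2 mm of commanded press the force rose from 13 N to 22.6 N while the tool moved only 0.4 mm, so it was at its stop. It stayed there for roughly half a second and was then released.
- **Other things:** the tub, tube and screwdriver show unchanged depth readings. The pink and black rings were not picked up, and the before/after picture comparison shows no change where they lie.

- **Reported tool point:** the fingertips actually end about 33–47 mm behind the reported TCP, depending on how far the gripper is open. I set the gripping heights from the depth images and contact forces instead.
- **Checks not made by eye:** the 16-picture viewing limit ran out before the dial step, so the dial, treadle and final checks are numeric only.

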